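Put away a stacked delivery of microscopy supplies

TASK

A delivery of supplies stands stacked on the laboratory bench: put it away in the stock trays. Take the stack apart from the top, one pack at a time, and set each pack down, not dropped, in the tray that already holds one of its kind: right side up, in the middle of the tray's empty half, the boxes parallel to the pack already there. Leave the tube rack and the oil bottle where they are.

Things in the scene. Friction and masses are not known exactly. Their poses are not given: they have to be found in the camera images.
- kit_center (a point): Test-kit carton, the bottom of the delivered stack on the bench: white carton with a teal end, 136 (its x) x 58 (y) x 38 mm (z, height), 0.11 to 0.21 kg. Point: its centre, half-way up. The slide box lies crosswise over its -x end and the strip canister stands on its +x end.
- slides_center (a point): Slide box, lying crosswise on the -x end of the test-kit carton: flat whitish pasteboard box, 79 (its x) x 54 (y) x 29 mm (z), 0.17 to 0.31 kg. Point: its centre, half-way up.
- cover_center (a point): Cover-glass box, lying on top of the slide box: small clear-grey hinged plastic box with a paper label, 64 (its x) x 30 (y) x 20 mm (z), 45 g. Point: its centre, half-way up.
- tub_center (a point): Test-strip canister, standing on the +x end of the test-kit carton about 75 mm from the slide box's centre: round white tub with cap, diameter 40, height 62 mm (z, cap up), 70 g. Point: its centre, half-way up.
- kit_space (a point): Target of the test-kit carton: centre of the empty half of the tray that already holds one, on its floor (3 mm above bench; x along the tray's 164 mm side, y across its 178 mm side, z up). The four grey trays are alike, fixed, 22 mm high with 3 mm walls, 2 x 2 in any order, yaw within 0.06 rad; empty half 158 (x) x 110 mm (y). The pack there is fixed, long side along x, its centre 84 mm towards -y.
- slides_space (a point): Target of the slide box: centre of the empty half of the tray that already holds one, on its floor (3 mm above bench; x along the tray's 164 mm side, y across its 178 mm side, z up). Same kind of tray. The pack there is fixed, long side along x, its centre 84 mm towards -y.
- cover_space (a point): Target of the cover-glass box: centre of the empty half of the tray that already holds one, on its floor (3 mm above bench; x along the tray's 164 mm side, y across its 178 mm side, z up). Same kind of tray. The pack there is fixed, long side along x, its centre 84 mm towards -y.
- tub_space (a point): Target of the strip canister: centre of the empty half of the tray that already holds one, on its floor (3 mm above bench; x along the tray's 164 mm side, y across its 178 mm side, z up). Same kind of tray. The canister there is fixed and stands 84 mm towards -y.
- tube_rack_center (a point): Bystander, to be left alone: loose aluminium test-tube rack, 74 (x) x 140 (y) x 63 mm, with some capped tubes that stand up to 100 mm above the bench. Point: the rack's centre, 31 mm above the bench.
- oil_bottle_center (a point): Bystander, to be left alone: small loose amber bottle, diameter 32, height 70 mm. Point: its centre, half-way up.
Not all that is in view belongs to the job. What is shaped like the part that bears kit_space but pink is not meant. Leave any pink look-alike of the part that bears kit_center alone.

How it is judged:
By the outcome, as a careful person would: the job done as asked, in the order asked, and still so for the second after the job is handed in, with the robot touching nothing.
It also fails if it takes over 115 s, if anything falls off the work surface, if the arm or the gripper's body presses on something with over 40 N, if the wrist force passes 120 N, or if a joint passes its speed limit or range.

ROBOT

A 7-joint arm with a two-finger parallel gripper is mounted at the origin on the work surface. World frame = base frame: x ahead of the robot, y to its left, z up, the work surface at z = 0. Lengths are in m, angles in rad, forces in N, time in s.
With the tool pointing down it reaches from about 0.4 to 0.875 m from the base axis. Payload 6.5 kg.
Tool frame: the origin (TCP) lies midway between the tips of the shut fingers; the grasp point (between the pads) lies 19 mm behind it (grip_point_offset is the distance from the TCP to the grasp point, in m); z points along the fingers, y is the direction in which the jaws open and shut (so a half turn about z gives the same grasp; the last joint's range is limited). The gripper opens to 85 mm and grips with 20 to 120 N. Pads are 22 mm wide; open, the fingers measure 114 mm over their backs; the gripper's body (76 mm by 85 mm) begins 54 mm behind the grasp point. The pads swing forward as they close: fully open they stand 13 mm farther back than shut.
Start: joints at [1.243, 0.536, -0.004, 1.538, 0.003, 1.067, -0.071], TCP at [0.168, -0.628, 0.231] pointing down, gripper open.
Joint ranges: [-2.7, 2.7], [-0.37, 2.16], [-1.27, 1.26], [0.24, 2.4], [-1.31, 4.45], [0.19, 1.91], [-2.76, 2.76]. Speed limits (rad/s): [2.39, 2.39, 3.14, 3.14, 3.14, 3.14, 3.14].

INTERFACE

Orientations are given as a unit quaternion [w, x, y, z].
In Python, from cell import sense, grab_frame, calibration, job_done, grip_point_offset gives the robot as it stands.
- The arm moves only by the tool move_arm, never from a script. Its argument "series" is a list of rows, each an object with "gripper": the opening, from 0 (shut) to 1 (fully open); "offset": the shift along the tool's x, y, z in units of 30 mm (1.0 is 30 mm), a list of three; "roll": the turn about the tool's z in units of 8 degrees (1.0 is 8 degrees). In form: [{"gripper": gripper, "offset": [dx, dy, dz], "roll": roll}, ...]. A call has 1 to 20 rows; each row is the pose to reach, as a shift and turn from the pose commanded when the call began, along the tool's axes at that moment; what a row does not reach only later rows make up. A row lasts 1/8 s, in which the tool goes at most 62.5 mm and 10.7 degrees, less where a joint would pass 70% of its speed; a pose out of reach is approached as far as the arm can. A call with a gripper value outside its range is refused whole. The fingers move at their own pace and stop on an object; "force" is the grip in N (left out, the last holds). Time passes only in rows, so rows that repeat a pose let the fingers close. It gives the time, the measured TCP pose, the force and the opening at its end, in the units of the state.
- sense(): the state, without advancing time (a new reading comes with each control period).
- grab_frame(name): name is "scene" or "top" or "wrist"; returns (picture, depth): 384x512x3 uint8, blue, green, red; 384x512 float32, m along the optical axis (not along the pixel's ray), 0 where there is no reading.
- calibration(name): a dict with "fx", "fy", "cx", "cy" (pixels), "position" and "attitude" of the camera in the world. Camera axes: x right, y up, looking along -z (the intrinsics and any distortion apply to the point x, -y, -z); pixel columns grow to the right and rows downward; lengths in m; the calibration is good to about 2 mm. The wrist camera is an equidistant fisheye: a pixel r from the principal point sees the ray r / f radians off the axis. A picture is of the moment at which its call begins: read the wrist's pose just before it. calibration takes no time and is no camera call; for the wrist camera it gives the pose at the moment of the call.
- job_done(): hands the job in, once; it reports no verdict.
The state is a dict: "time": time; "joints": joint angles; "joint_vel": joint speeds; "joint_torque": joint torques, N m; "eef_pos": TCP position; "eef_rot": TCP orientation; "contact_force": force on the tool from outside, world axes, zero at the start; "ft_torque": the same for the moment, N m; "width": finger opening in m.
Only numpy, scipy, OpenCV 4.12 (cv2) and the standard library are available. Lean on these libraries where they do the work, as an engineer would, in place of code of your own. Each camera call takes 0.05 s, during which the arm holds its last target.

## Working session

There is one attempt and no reset: what is moved stays moved. The work goes in short steps, Python scripts to look and compute and a tool call to move; the robot and the scene stay as the last step left them, time stands still between calls to the robot, and variables do not carry over. Pictures are saved under pics/ and viewed, and the job is handed in when it is done.

Besides the shell and the picture viewer there is one more tool, called after ">>>" as name(argument=value, ...), one argument or row to a line, values as JSON. move_arm: Moves the arm, as the interface text tells. Its arguments: {"type":"object","properties":{"series":{"type":"array","items":{"type":"object","properties":{"gripper":{"type":"number"},"offset":{"type":"array","items":{"type":"number"}},"roll":{"type":"number"}}}},"force":{"type":"number"}},"required":["series"]}

```bash
ls; mkdir -p pics
cat > h.py <<'E'
import numpy as np, cv2
from cell import sense, grab_frame, calibration, job_done, grip_point_offset
from scipy.spatial.transform import Rotation as R
def rot(q): return R.from_quat([q[1],q[2],q[3],q[0]]).as_matrix()
def cloud(name,d,c):
    K=np.array([[c['fx'],0,c['cx']],[0,c['fy'],c['cy']],[0,0,1]])
    v,u=np.mgrid[0:d.shape[0],0:d.shape[1]].astype(float)
    x=(u-c['cx'])/c['fx'];y=(v-c['cy'])/c['fy']
    if name=='wrist':
        r=np.hypot(x,y)+1e-9; s=np.tan(np.minimum(r,1.5))/r; x=x*s;y=y*s
    P=np.stack([x*d,-y*d,-d],-1)
    return P@rot(c['attitude']).T+np.array(c['position'])
E
python3 - <<'E'
from h import *
print(sense(),grip_point_offset)
for n in ['scene','top','wrist']:
    c=calibration(n); im,d=grab_frame(n); print(n,c)
    cv2.imwrite(f'pics/{n}0.png',im); np.savez(f'{n}0.npz',im=im,d=d,P=cloud(n,d,c))
E
```

```text
pics
{'time': 0.0, 'joints': array([ 1.24280935,  0.53718534, -0.00445433,  1.5388451 ,  0.00259261,
        1.06730484, -0.07121314]), 'joint_vel': array([ 1.24396693e-04,  3.37583927e-04,  1.49033032e-04, -2.05107811e-05,
       -1.90255333e-03,  1.04320985e-04, -1.48708486e-03]), 'joint_torque': array([ 2.53776416e-04, -5.83412111e+01,  1.04880642e+00, -2.59101462e+01,
        1.23931031e-02,  9.35145799e-03,  2.15178829e-05]), 'eef_pos': array([ 0.16805778, -0.62725413,  0.23041145]), 'eef_rot': array([-8.51798301e-04,  9.91440816e-01,  1.30554031e-01, -1.69124406e-04]), 'contact_force': array([ 0.45665308, -0.44522253, -0.31961166]), 'ft_torque': array([0.0199275 , 0.01683032, 0.05266484]), 'width': 0.08535396435035976} 0.0187
scene {'fx': 473.5566621579268, 'fy': 473.5566621579268, 'cx': 249.02415665852803, 'cy': 185.27291475672888, 'position': array([1.44788217, 0.39004804, 1.08582758]), 'attitude': array([0.47558061, 0.19141264, 0.32557687, 0.79447088])}
top {'fx': 410.22106511033047, 'fy': 410.22106511033047, 'cx': 251.9485746191035, 'cy': 195.2238740266378, 'position': array([ 0.28920803, -0.0688982 ,  1.64135285]), 'attitude': array([-0.7026359 , -0.07761379,  0.07398666,  0.70342367])}
wrist {'fx': 297.3186396354542, 'fy': 297.3186396354542, 'cx': 253.17496534553723, 'cy': 193.50081949203283, 'position': array([ 0.23385809, -0.60994105,  0.37386387]), 'attitude': array([ 0.78592139, -0.10731184,  0.08331885, -0.60321613])}
```

View pics/scene0.png

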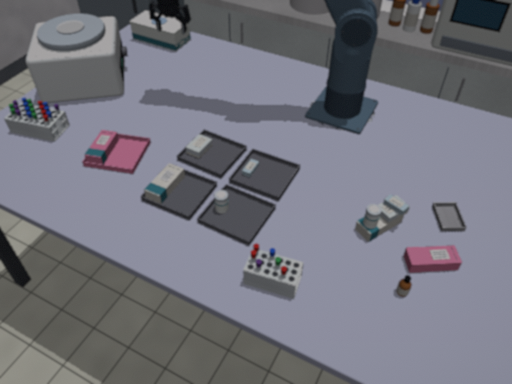

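View pics/top0.png

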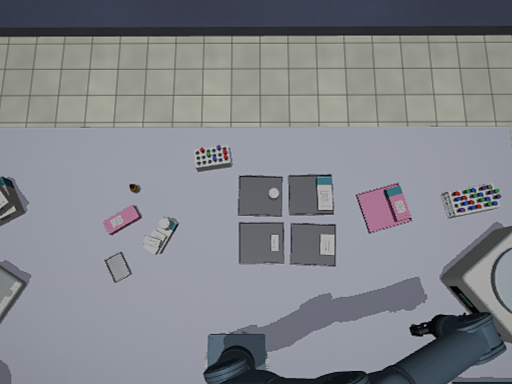

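View pics/wrist0.png

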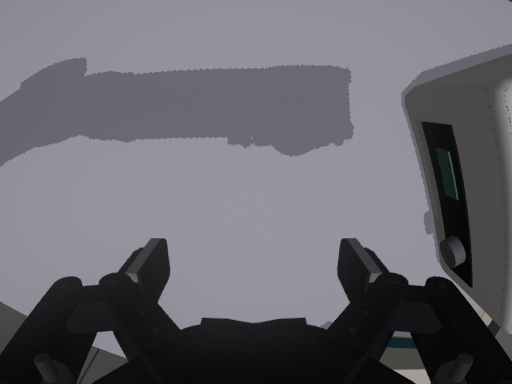

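Run:
```python
from h import *
a=np.load('top0.npz');P=a['P'];im=a['im']
for u,v in [(160,235),(150,243),(165,223),(122,219),(118,267),(135,188),(213,157),(274,194),(324,193),(275,242),(327,243),(255,195),(310,195),(257,240),(305,245),(385,208)]:
    print(u,v,P[v,u].round(3))
def crop(u0,v0,u1,v1,s): return cv2.resize(im[v0:v1,u0:u1],None,fx=s,fy=s,interpolation=cv2.INTER_CUBIC)
cv2.imwrite('pics/c1.png',crop(95,180,195,290,5)); cv2.imwrite('pics/c2.png',crop(230,168,345,272,5))
a=np.load('scene0.npz');P=a['P'];im=a['im']
cv2.imwrite('pics/c3.png',crop(340,180,420,245,8));cv2.imwrite('pics/c4.png',crop(130,125,310,245,4))
```

```text
160 235 [0.477 0.294 0.063]
150 243 [0.444 0.325 0.087]
165 223 [0.518 0.269 0.101]
122 219 [0.543 0.453 0.04 ]
118 267 [0.358 0.469 0.   ]
135 188 [0.668 0.408 0.043]
213 157 [0.781 0.092 0.094]
274 194 [ 0.639 -0.148  0.059]
324 193 [ 0.649 -0.35   0.034]
275 242 [ 0.454 -0.151  0.024]
327 243 [ 0.449 -0.355  0.026]
255 195 [ 0.647 -0.073  0.004]
310 195 [ 0.648 -0.298  0.002]
257 240 [ 0.464 -0.081 -0.004]
305 245 [ 0.443 -0.271  0.004]
385 208 [ 0.593 -0.6    0.002]
```

View pics/c1.png

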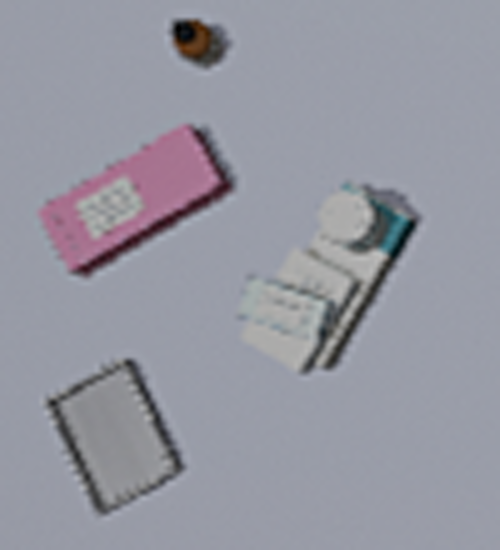

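View pics/c2.png

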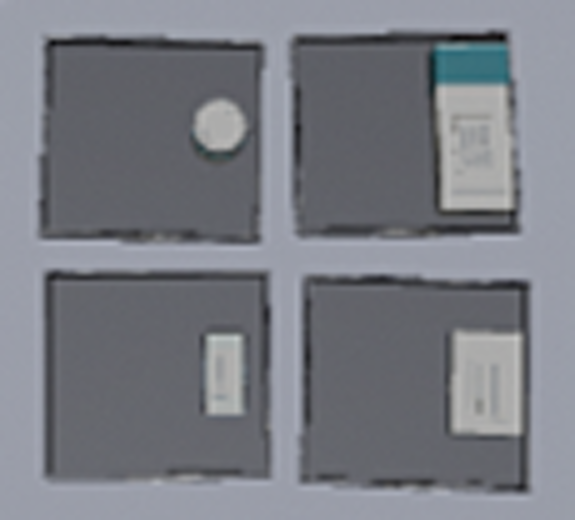

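View pics/c3.png

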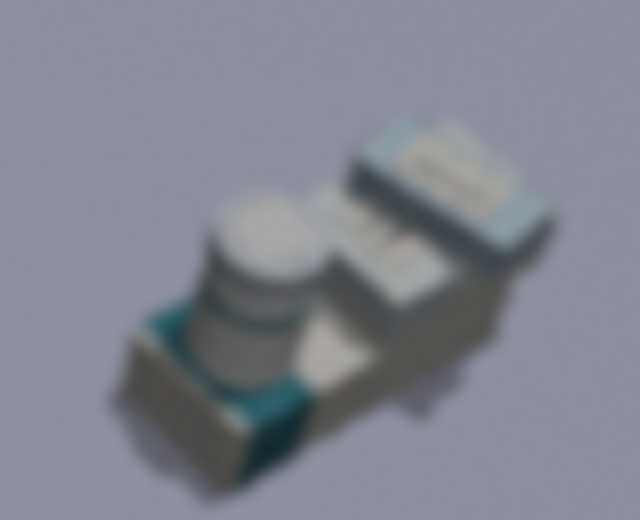

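View pics/c4.png

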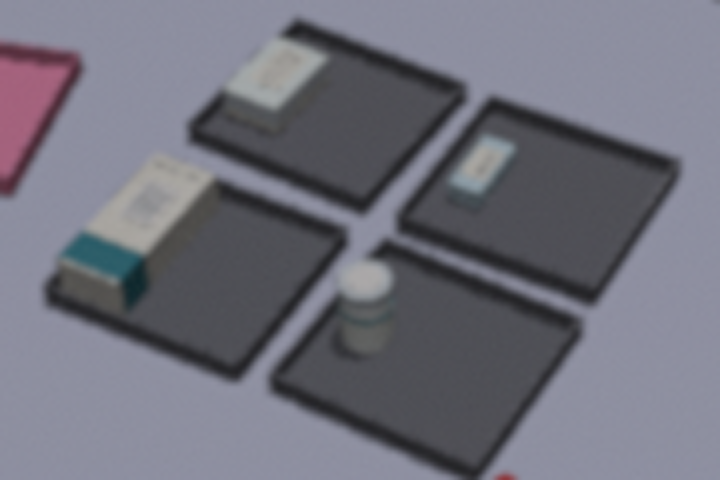

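```bash
cat >> h.py <<'E'
def ray(name,u,v,c):
    x=(np.asarray(u,float)-c['cx'])/c['fx'];y=(np.asarray(v,float)-c['cy'])/c['fy']
    if name=='wrist':
        r=np.hypot(x,y)+1e-9; s=np.tan(np.minimum(r,1.5))/r; x=x*s;y=y*s
    return np.stack([x,-y,-np.ones_like(x)],-1)@rot(c['attitude']).T
def atz(name,u,v,z,c):
    d=ray(name,u,v,c); o=np.array(c['position']); return o+d*((z-o[2])/d[...,2])[...,None]
def proj(name,P,c):
    q=(np.atleast_2d(P)-c['position'])@rot(c['attitude']); x=q[:,0]/-q[:,2]; y=-q[:,1]/-q[:,2]
    if name=='wrist':
        r=np.hypot(x,y)+1e-9; s=np.arctan(r)/r; x=x*s;y=y*s
    return np.stack([c['cx']+c['fx']*x,c['cy']+c['fy']*y],-1)
def yaw():
    M=rot(sense()['eef_rot']); return np.arctan2(M[1,0],M[0,0])
def go(x,y,z,psi):
    s=sense();M=rot(s['eef_rot']);d=M.T@(np.array([x,y,z])-s['eef_pos'])/0.03
    r=-(psi-yaw()); r=(r+np.pi)%(2*np.pi)-np.pi
    print('t',round(s['time'],2),'pos',s['eef_pos'].round(4),'yaw',round(yaw(),4),'w',round(s['width'],4),'| offset',d.round(3),'roll',round(np.degrees(r)/8,3))
E
python3 - <<'E'
from h import *
a=np.load('top0.npz');c=calibration('top')
hsv=cv2.cvtColor(a['im'],cv2.COLOR_BGR2HSV)
m=((a['im'].max(2)<115)).astype(np.uint8); m[:165]=0;m[275:]=0;m[:,:232]=0;m[:,345:]=0
n,l,st,ce=cv2.connectedComponentsWithStats(m)
for i in range(1,n):
    if st[i,4]>500:
        pts=np.argwhere(l==i)[:,::-1].astype(np.float32)
        W=atz('top',pts[:,0],pts[:,1],0.01,c)[:,:2].astype(np.float32)
        r=cv2.minAreaRect(W);print(st[i],r)
w=calibration('wrist');M=rot(w['attitude']);print('wristaxis',-M[:,2],'up',M[:,1]);print(yaw())
go(0.40,-0.2,0.42,0.0); go(0.42,0.25,0.35,0.0)
E
```

```text
[ 238  175   45   42 1661] ((0.645764946937561, -0.09319550544023514), (0.17749057710170746, 0.1693863868713379), 88.21209716796875)
[ 288  174   46   41 1272] ((0.650719404220581, -0.29862695932388306), (0.1807439923286438, 0.16675753891468048), 89.91700744628906)
[ 239  222   45   42 1709] ((0.4538232982158661, -0.09669214487075806), (0.17645041644573212, 0.16255487501621246), 89.92295837402344)
[ 290  223   46   44 1563] ((0.4474426805973053, -0.3010319173336029), (0.17709249258041382, 0.1668722927570343), 87.49948120117188)
wristaxis [-0.26035714 -0.06837594 -0.96308821] up [ 0.93030001  0.24916336 -0.26918306]
0.2618636869940985
t 0.15 pos [ 0.1681 -0.6274  0.2306] yaw 0.2619 w 0.0856 | offset [ 11.154 -11.768  -6.298] roll 1.875
t 0.15 pos [ 0.1681 -0.6274  0.2306] yaw 0.2619 w 0.0856 | offset [ 15.682 -26.081  -3.947] roll 1.875
```

Run:
```python
from h import *
go(0.49,-0.2,0.42,0.0)
```

```text
t 0.15 pos [ 0.1681 -0.6274  0.2306] yaw 0.2619 w 0.0856 | offset [ 14.052 -10.992  -6.3  ] roll 1.875
```

>>> move_arm(
  series=[
    {"gripper": 0.65, "offset": [2, -1.5, -2], "roll": 0.3},
    {"gripper": 0.65, "offset": [14.05, -11, -6.3], "roll": 1.87},
    {"gripper": 0.65, "offset": [14.05, -11, -6.3], "roll": 1.87},
    {"gripper": 0.65, "offset": [14.05, -11, -6.3], "roll": 1.87},
    {"gripper": 0.65, "offset": [14.05, -11, -6.3], "roll": 1.87},
    {"gripper": 0.65, "offset": [14.05, -11, -6.3], "roll": 1.87},
    {"gripper": 0.65, "offset": [14.05, -11, -6.3], "roll": 1.87},
    {"gripper": 0.65, "offset": [14.05, -11, -6.3], "roll": 1.87},
    {"gripper": 0.65, "offset": [14.05, -11, -6.3], "roll": 1.87},
    {"gripper": 0.65, "offset": [14.05, -11, -6.3], "roll": 1.87},
    {"gripper": 0.65, "offset": [14.05, -11, -6.3], "roll": 1.87},
    {"gripper": 0.65, "offset": [14.05, -11, -6.3], "roll": 1.87},
    {"gripper": 0.65, "offset": [14.05, -11, -6.3], "roll": 1.87},
    {"gripper": 0.65, "offset": [14.05, -11, -6.3], "roll": 1.87},
    {"gripper": 0.65, "offset": [14.05, -11, -6.3], "roll": 1.87},
  ],
)

```text
time: 2.02
eef_pos: [0.4897, -0.2003, 0.4203]
eef_rot: [0.0, 1.0, 0.0, -0.0]
contact_force: [0.9, -0.9, 0.4]
width: 0.0555
```

```bash
cat > snap.py <<'E'
import sys,pickle
from h import *
n=sys.argv[1]
c=calibration('wrist'); im,d=grab_frame('wrist'); cv2.imwrite(f'pics/{n}.png',im); pickle.dump((im,d,c),open(n+'.pkl','wb'))
E
python3 snap.py w1
python3 - <<'E'
from h import *
go(0.42,0.25,0.35,0.0)
E
```

```text
t 2.08 pos [ 0.4898 -0.2002  0.4202] yaw 0.0003 w 0.0553 | offset [ -2.322 -15.007   2.341] roll 0.002
```

View pics/w1.png

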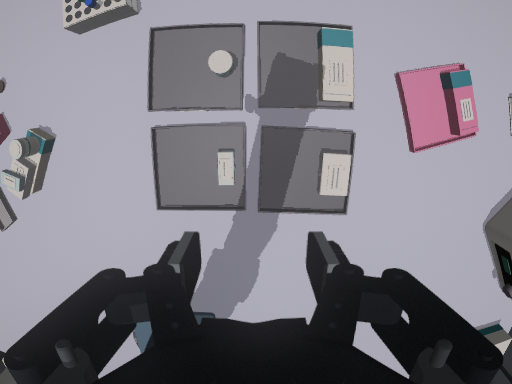

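Run:
```python
from h import *
im=cv2.imread('pics/w1.png')
cv2.imwrite('pics/w1c.png',cv2.resize(im[15:220,140:362],None,fx=3.4,fy=2.9,interpolation=cv2.INTER_CUBIC))
```

```text
(no output)
```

View pics/w1c.png

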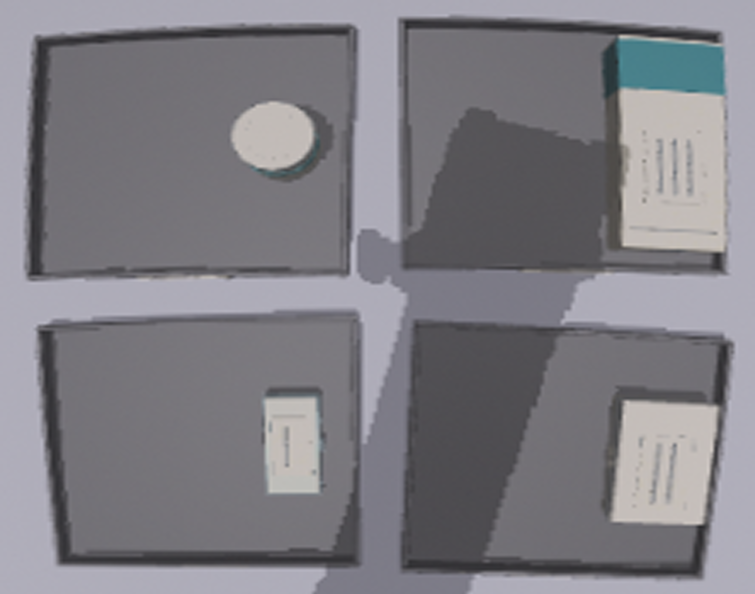

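```bash
cat > trays.py <<'E'
from h import *
import pickle
from scipy.optimize import minimize
def fit(pk,init,name='wrist'):
    im,d,c=pickle.load(open(pk,'rb'))
    hsv=cv2.cvtColor(im,cv2.COLOR_BGR2HSV); g=cv2.cvtColor(im,cv2.COLOR_BGR2GRAY)
    m=(g<112).astype(np.float32)
    out={}
    for k,(x0,y0) in init.items():
        def corners(p,z,e=0):
            ct,s=np.cos(p[2]),np.sin(p[2]); R2=np.array([[ct,-s],[s,ct]])
            q=np.array([[-82+e,-89+e],[82-e,-89+e],[82-e,89-e],[-82+e,89-e]])/1000@R2.T+p[:2]
            return np.c_[q,np.full(4,z)]
        def render(p):
            uv=np.r_[proj(name,corners(p,0),c),proj(name,corners(p,.022),c)].astype(np.float32)
            # curve of fisheye edges negligible at this size
            h=cv2.convexHull(uv)[:,0]
            I=np.zeros(m.shape,np.uint8); cv2.fillConvexPoly(I,np.round(h*256).astype(np.int32),255,cv2.LINE_AA,8); return I/255.
        # weight: exclude the pack area
        P0=np.array([x0,y0,0.0])
        uv=proj(name,np.c_[corners(P0,0.01,-.03)],c).astype(int)
        W=np.zeros(m.shape,np.uint8); cv2.fillConvexPoly(W,cv2.convexHull(uv.astype(np.int32)),1)
        pk_=np.array([[x0+a,y0+b,zz] for a in(-.075,.075) for b in(-.1,-.015) for zz in(0,.065)])
        h=cv2.convexHull(proj(name,pk_,c).astype(np.int32)); cv2.fillConvexPoly(W,h,0)
        f=lambda p:(W*(render(p)-m)**2).sum()
        best=min((minimize(f,P0+[a,b,t],method='Nelder-Mead',options=dict(initial_simplex=[P0+[a,b,t],P0+[a+.008,b,t],P0+[a,b+.008,t],P0+[a,b,t+.03]],xatol=1e-5)) for a,b,t in[(0,0,0),(.004,-.004,.03),(-.004,.004,-.03)]),key=lambda r:r.fun)
        p=best.x; sp=p[:2]+.031*np.array([-np.sin(p[2]),np.cos(p[2])]); pp=p[:2]-.053*np.array([-np.sin(p[2]),np.cos(p[2])])
        print(k,'tray',p.round(4),'cost',round(best.fun,1),'space',sp.round(4),'pack',pp.round(4)); out[k]=(p,sp)
    return out
E
python3 - <<'E'
from trays import *
o=fit('w1.pkl',dict(tub=(.646,-.094),kit=(.651,-.298),cover=(.454,-.097),slides=(.447,-.301)))
im,d,c=pickle.load(open('w1.pkl','rb'))
# check packs
for k,(z,uvs) in dict(tub=(.065,[(221,62)]),kit=(.041,[(322,48),(353,46),(353,101),(323,101)]),cover=(.023,[(218,153),(234,153),(235,185),(218,185)]),slides=(.032,[(323,153),(351,155),(348,195),(320,195)])).items():
    W=np.array([atz('wrist',u,v,z,c) for u,v in uvs]); print(k,W.mean(0).round(4))
V=cv2.resize(im,None,fx=3,fy=3,interpolation=cv2.INTER_CUBIC)
for k,(p,sp) in o.items():
    R2=np.array([[np.cos(p[2]),-np.sin(p[2])],[np.sin(p[2]),np.cos(p[2])]])
    for z in(0,.022):
        q=np.array([[-82,-89],[82,-89],[82,89],[-82,89]])/1000@R2.T+p[:2]
        uv=proj('wrist',np.c_[q,np.full(4,z)],c)*3+1
        cv2.polylines(V,[uv.round().astype(np.int32)],True,(0,255,0) if z else (0,0,255),1)
    uv=proj('wrist',[[*sp,.003]],c)[0]*3+1; cv2.drawMarker(V,tuple(int(t) for t in uv),(0,255,255),0,12)
cv2.imwrite('pics/w1o.png',V[40:640,420:1090])
E
```

```text
tub tray [ 0.6502 -0.0925 -0.0248] cost 3074.8 space [ 0.6509 -0.0615] pack [ 0.6488 -0.1454]
kit tray [ 0.6529 -0.2991  0.0079] cost 1830.6 space [ 0.6526 -0.2681] pack [ 0.6533 -0.3521]
cover tray [ 0.2909 -0.0038  0.1135] cost 478.3 space [0.2873 0.027 ] pack [ 0.2969 -0.0565]
slides tray [ 0.4482 -0.3009 -0.0424] cost 1247.5 space [ 0.4496 -0.2699] pack [ 0.446  -0.3538]
tub [ 0.6441 -0.1473  0.065 ]
kit [ 0.6323 -0.3512  0.041 ]
cover [ 0.4536 -0.1504  0.023 ]
slides [ 0.4456 -0.3553  0.032 ]
```

View pics/w1o.png

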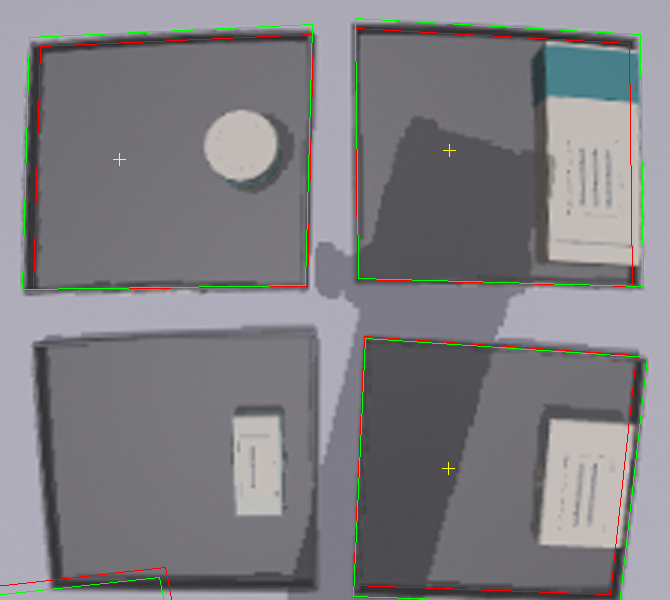

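Run:
```python
from h import *
g=cv2.cvtColor(cv2.imread('pics/w1.png'),cv2.COLOR_BGR2GRAY)
print(g[65,138:262]);print(g[170,140:262]);print(g[15:125,180]);print(g[15:125,283]); print(g[170,240:275])
im=cv2.imread('pics/w1.png'); print(im[65,170],im[170,170],im[20,200],im[120,275],im[115,270], im[60,300],im[90,280])
```

```text
[172 173 172 173 172 173 173 172 173 166 129  67  54  54  69 109 112 112
 113 112 111 112 112 112 112 112 112 112 112 113 112 113 113 113 113 114
 114 114 113 113 113 114 114 113 114 114 115 115 114 115 115 114 115 115
 115 115 115 115 115 116 115 116 115 117 116 116 116 116 116 117 139 187
 189 188 187 183 188 188 188 188 188 188 189 188 189 189 188 188 188 189
 189 188 189 145  92  70  86  86  87  94 118 119 109 101  87 107 160 172
 173 173 173 173 173 173 173 173 173 173 173 128 101  89  85 114]
[175 175 175 176 176 176 175 175 176 175 175 175 175 117  96  56  56  71
 106 115 115 115 115 116 115 116 115 116 115 116 116 117 117 116 117 117
 117 116 117 117 117 117 117 118 117 118 118 117 118 118 118 118 118 118
 119 119 119 119 119 119 120 119 120 120 120 120 120 120 120 119 120 120
 121 121 121 120 122 127 186 189 190 190 191 185 157 190 191 191 191 190
 191 191 188 170 115 129 121 121 120 121 121 120 121 118  99  88 126 125
 125 125 125 126 125 126 126 125 125 125 125 110  69  76]
[171 170 170 170 171 171 171 171 170 159 113  67  55  56 103 112 112 113
 112 113 112 112 112 112 11
[... 330 characters left out ...]
175 174
 170 126]
[171 171 172 171 171 161 114  69  54  59 100 112 113 114 113 113 113 113
 113 113 113 114 114 114 113 113 114 114 114 114 114 114 114 114 115 114
 115 115  88  86  85  86  85  86  86  86  85  86  86  85  86  86  86  85
  85  85  85  86  85  85  84  85  84  85  85  84  85  85  85  84  85  84
  85  85  84  84  84  84  84  84  84  84  84  84  84  83  83  83  83  83
  83  84  76 125 124 124 124 124 124 124 124 124 124 124 124 124 124 124
 124 124]
[121 120 121 118  99  88 126 125 125 125 125 126 125 126 126 125 125 125
 125 110  69  76  78  78  78  77  78  77  78  78  78  78  78  78  78]
[118 112 114] [120 115 117] [181 169 171] [134 122 123] [133 121 123] [91 86 88] [87 83 85]
```

```bash
sed -i 's/m=(g<112).astype(np.float32)/bg=im[...,0].astype(int)-im[...,1]; m=((g<145)\&~((g>=118)\&(g<132)\&(bg>=9))).astype(np.float32)/' trays.py
cat > ov.py <<'E'
from trays import *
import sys
pk=sys.argv[1]
o=fit(pk+'.pkl',dict(tub=(.646,-.094),kit=(.651,-.298),cover=(.454,-.097),slides=(.447,-.301)))
im,d,c=pickle.load(open(pk+'.pkl','rb'))
V=cv2.resize(im,None,fx=3,fy=3,interpolation=cv2.INTER_CUBIC)
L=dict(tub=(40,40,62),kit=(136,58,38),cover=(64,30,20),slides=(79,54,29))
for k,(p,sp) in o.items():
    R2=np.array([[np.cos(p[2]),-np.sin(p[2])],[np.sin(p[2]),np.cos(p[2])]])
    for z in(0,.022):
        q=np.array([[-82,-89],[82,-89],[82,89],[-82,89]])/1000@R2.T+p[:2]
        uv=proj('wrist',np.c_[q,np.full(4,z)],c)*3+1
        cv2.polylines(V,[uv.round().astype(np.int32)],True,(0,255,0) if z else (0,0,255),1)
    l=np.array(L[k])/1000; pp=sp-.084*np.array([-np.sin(p[2]),np.cos(p[2])])
    q=np.array([[-1,-1],[1,-1],[1,1],[-1,1]])*l[:2]/2@R2.T+pp
    uv=proj('wrist',np.c_[q,np.full(4,l[2]+.003)],c)*3+1
    cv2.polylines(V,[uv.round().astype(np.int32)],True,(255,0,255),1)
    uv=proj('wrist',[[*sp,.003]],c)[0]*3+1; cv2.drawMarker(V,tuple(int(t) for t in uv),(0,255,255),0,12)
cv2.imwrite('pics/w1p.png',V[40:640,420:1090])
E
python3 ov.py w1
```

```text
tub tray [ 0.6484 -0.0925 -0.0293] cost 14.4 space [ 0.6493 -0.0616] pack [ 0.6468 -0.1455]
kit tray [ 0.6508 -0.2976  0.002 ] cost 18.4 space [ 0.6508 -0.2666] pack [ 0.6509 -0.3506]
cover tray [ 0.4562 -0.0968  0.0301] cost 3.1 space [ 0.4552 -0.0659] pack [ 0.4578 -0.1498]
slides tray [ 0.4485 -0.3005 -0.0421] cost 8.2 space [ 0.4499 -0.2695] pack [ 0.4463 -0.3535]
```

View pics/w1p.png

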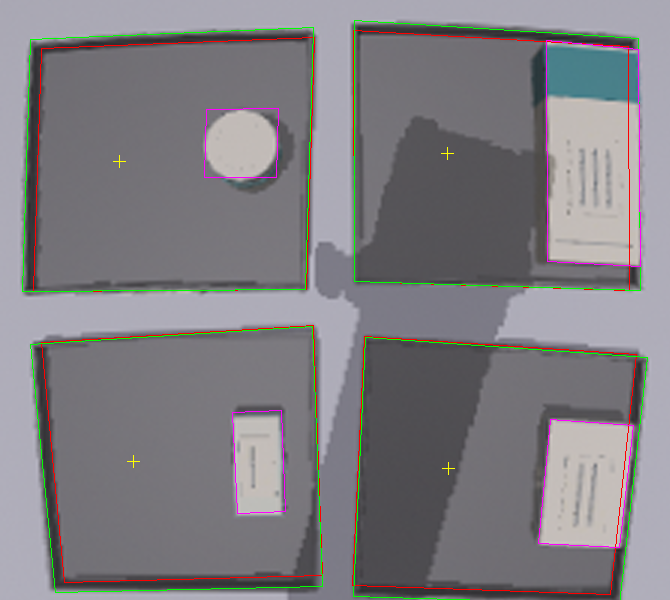

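Run:
```python
from h import *
go(0.457,0.271,0.30,0.87)
```

```text
t 2.08 pos [ 0.4898 -0.2002  0.4202] yaw 0.0003 w 0.0553 | offset [ -1.088 -15.707   4.008] roll -6.229
```

>>> move_arm(
  series=[
    {"gripper": 0.6, "offset": [-0.1, -1, 0.2], "roll": -0.6},
    {"gripper": 0.6, "offset": [-0.2, -3, 0.8], "roll": -1.9},
    {"gripper": 0.6, "offset": [-0.4, -5, 1.3], "roll": -3.2},
    {"gripper": 0.6, "offset": [-0.5, -7, 1.8], "roll": -4.5},
    {"gripper": 0.6, "offset": [-0.6, -9, 2.4], "roll": -5.8},
    {"gripper": 0.6, "offset": [-0.8, -11, 3], "roll": -6.23},
    {"gripper": 0.6, "offset": [-0.9, -13, 3.5], "roll": -6.23},
    {"gripper": 0.6, "offset": [-1, -15, 4], "roll": -6.23},
    {"gripper": 0.6, "offset": [-1.1, -15.7, 4], "roll": -6.23},
    {"gripper": 0.6, "offset": [-1.1, -15.7, 4], "roll": -6.23},
    {"gripper": 0.6, "offset": [-1.1, -15.7, 4], "roll": -6.23},
    {"gripper": 0.6, "offset": [-1.1, -15.7, 4], "roll": -6.23},
  ],
)

```text
time: 3.58
eef_pos: [0.4573, 0.2694, 0.3004]
eef_rot: [0.0, 0.907, 0.421, 0.0]
contact_force: [0.0, 0.2, -0.5]
width: 0.0512
```

```bash
python3 snap.py w2
```

```text
(no output)
```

View pics/w2.png

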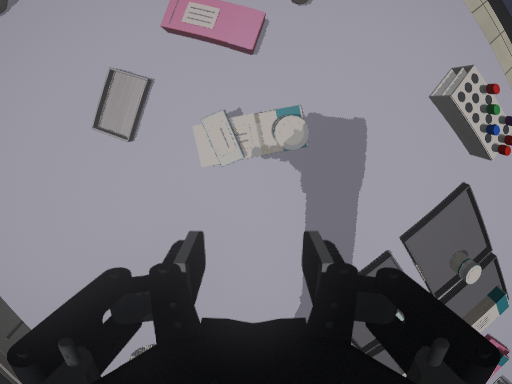

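Run:
```python
from h import *
im=cv2.imread('pics/w2.png')
V=cv2.resize(im[95:175,185:320],None,fx=5.9,fy=5.9,interpolation=cv2.INTER_CUBIC)
cv2.imwrite('pics/w2c.png',V)
```

```text
(no output)
```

View pics/w2c.png

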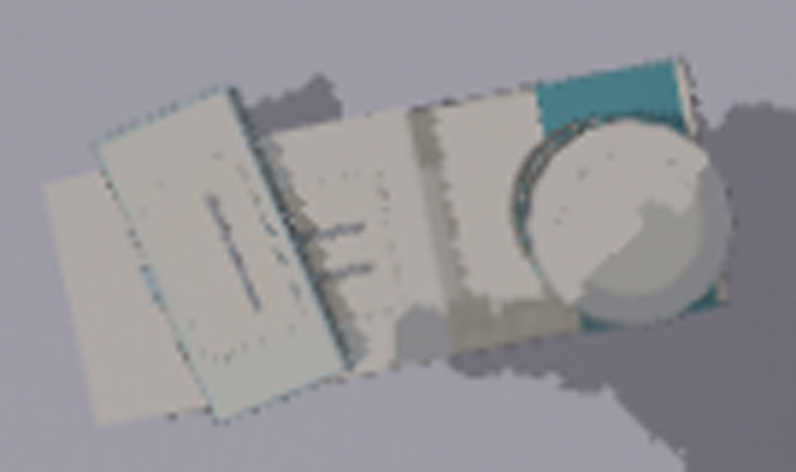

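Run:
```python
from h import *
import pickle
im,d,c=pickle.load(open('w2.pkl','rb'))
P=cloud('wrist',d,c)
def f(pts,z):
    p=np.array(pts)/5.9+[185,95]-.4
    return atz('wrist',p[:,0],p[:,1],z,c)
for k,z,pts in [('cover',.087,[(95,145),(228,88),(350,370),(220,422)]),('slide',.067,[(45,185),(410,110),(450,350),(100,425)]),('kit',.038,[(680,58),(727,300),(455,350),(540,88)]),('tub',.1,[(530,225),(730,225),(630,120),(630,325)])]:
    W=f(pts,z); print(k,W[:,:2].round(4).tolist(),W.mean(0).round(4))
    for i in range(4):
        e=W[(i+1)%4]-W[i]; print('  ',np.linalg.norm(e).round(4),np.arctan2(e[1],e[0]).round(3))
for x,y in[(160,250),(75,300),(380,200),(480,200),(620,180),(600,100),(700,130),(370,340)]:
    u,v=int(x/5.9+185),int(y/5.9+95); print((x,y),P[v,u].round(4))
```

```text
cover [[0.4488, 0.3565], [0.4768, 0.3471], [0.4578, 0.2871], [0.4302, 0.2964]] [0.4534 0.3218 0.087 ]
   0.0295 -0.321
   0.063 -1.877
   0.0291 2.817
   0.0629 1.271
slide [[0.4319, 0.3593], [0.5016, 0.3197], [0.4747, 0.2745], [0.4056, 0.3119]] [0.4534 0.3163 0.067 ]
   0.0802 -0.516
   0.0526 -2.108
   0.0786 2.646
   0.0542 1.064
kit [[0.5574, 0.2894], [0.5303, 0.2384], [0.4735, 0.2701], [0.5278, 0.3044]] [0.5223 0.2756 0.038 ]
   0.0577 -2.06
   0.065 2.632
   0.0641 0.563
   0.0332 -0.469
tub [[0.505, 0.2875], [0.5357, 0.2624], [0.5333, 0.291], [0.5076, 0.2596]] [0.5204 0.2751 0.1   ]
   0.0397 -0.686
   0.0287 1.653
   0.0406 -2.257
   0.0281 1.665
(160, 250) [0.4451 0.331  0.0892]
(75, 300) [0.4206 0.3367 0.0693]
(380, 200) [0.4847 0.3096 0.0692]
(480, 200) [0.501  0.2938 0.0391]
(620, 180) [0.5246 0.2831 0.1013]
(600, 100) [0.5367 0.2944 0.0395]
(700, 130) [0.5542 0.2689 0.0012]
(370, 340) [0.463  0.288  0.0689]
```

Run:
```python
from h import *
go(.4534,.3218,.073,1.267)
```

```text
t 3.62 pos [0.4572 0.2696 0.3005] yaw 0.8683 w 0.0515 | offset [ 1.246 -1.228  7.581] roll -2.856
```

>>> move_arm(
  series=[
    {"gripper": 0.6, "offset": [0.6, -0.6, 1], "roll": -1.3},
    {"gripper": 0.6, "offset": [1.25, -1.23, 2.6], "roll": -2.6},
    {"gripper": 0.6, "offset": [1.25, -1.23, 4.2], "roll": -2.86},
    {"gripper": 0.6, "offset": [1.25, -1.23, 5.5], "roll": -2.86},
    {"gripper": 0.6, "offset": [1.25, -1.23, 6], "roll": -2.86},
    {"gripper": 0.6, "offset": [1.25, -1.23, 6], "roll": -2.86},
    {"gripper": 0.6, "offset": [1.25, -1.23, 6], "roll": -2.86},
  ],
)

```text
time: 4.5
eef_pos: [0.4536, 0.3241, 0.122]
eef_rot: [0.0, 0.805, 0.593, 0.001]
contact_force: [0.7, -0.3, 1.1]
width: 0.0513
```

```bash
python3 - <<'E'
from h import *
go(.4534,.3218,.073,1.267)
E
python3 snap.py w3
```

```text
t 4.5 pos [0.4536 0.3241 0.122 ] yaw 1.2695 w 0.0513 | offset [-0.08   0.013  1.633] roll 0.018
```

View pics/w3.png

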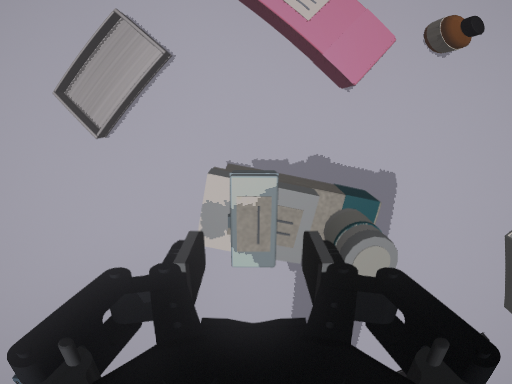

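>>> move_arm(
  force=25,
  series=[
    {"gripper": 0.6, "offset": [-0.08, 0, 0.7], "roll": 0},
    {"gripper": 0.6, "offset": [-0.08, 0, 1.4], "roll": 0},
    {"gripper": 0.6, "offset": [-0.08, 0, 1.6], "roll": 0},
    {"gripper": 0.5, "offset": [-0.08, 0, 1.62], "roll": 0},
    {"gripper": 0.2, "offset": [-0.08, 0, 1.62], "roll": 0},
    {"gripper": 0.2, "offset": [-0.08, 0, 1.62], "roll": 0},
    {"gripper": 0.2, "offset": [-0.08, 0, 1.62], "roll": 0},
    {"gripper": 0.2, "offset": [-0.08, 0, 1.62], "roll": 0},
    {"gripper": 0.2, "offset": [-0.08, 0, 1.62], "roll": 0},
  ],
)

```text
time: 5.68
eef_pos: [0.4522, 0.3216, 0.0722]
eef_rot: [-0.0, 0.805, 0.593, 0.001]
contact_force: [-0.4, -0.4, 5.4]
width: 0.0293
```

Run:
```python
from h import *
go(.453,-.066,.12,.03)
```

```text
t 5.67 pos [0.4522 0.3216 0.0722] yaw 1.27 w 0.0293 | offset [-12.329   3.856  -1.6  ] roll 8.881
```

>>> move_arm(
  series=[
    {"gripper": 0.2, "offset": [0, 0, -0.3], "roll": 0},
    {"gripper": 0.2, "offset": [0, 0, -1], "roll": 0},
    {"gripper": 0.2, "offset": [0, 0, -2.2], "roll": 0},
    {"gripper": 0.2, "offset": [-0.5, 0.2, -3.4], "roll": 0},
    {"gripper": 0.2, "offset": [-1.8, 0.6, -4], "roll": 1},
    {"gripper": 0.2, "offset": [-3.4, 1.1, -4], "roll": 2.2},
    {"gripper": 0.2, "offset": [-5, 1.6, -4], "roll": 3.4},
    {"gripper": 0.2, "offset": [-6.6, 2.1, -4], "roll": 4.6},
    {"gripper": 0.2, "offset": [-8.2, 2.6, -4], "roll": 5.8},
    {"gripper": 0.2, "offset": [-9.8, 3.1, -4], "roll": 7},
    {"gripper": 0.2, "offset": [-11.2, 3.5, -3.5], "roll": 8.2},
    {"gripper": 0.2, "offset": [-12.1, 3.8, -2.5], "roll": 8.88},
    {"gripper": 0.2, "offset": [-12.33, 3.86, -1.6], "roll": 8.88},
    {"gripper": 0.2, "offset": [-12.33, 3.86, -1.2], "roll": 8.88},
    {"gripper": 0.2, "offset": [-12.33, 3.86, -1], "roll": 8.88},
    {"gripper": 0.2, "offset": [-12.33, 3.86, -1], "roll": 8.88},
    {"gripper": 0.2, "offset": [-12.33, 3.86, -1], "roll": 8.88},
  ],
)

```text
time: 7.8
eef_pos: [0.4535, -0.066, 0.1025]
eef_rot: [0.0, 1.0, 0.015, 0.001]
contact_force: [-1.1, 0.2, -0.6]
width: 0.0289
```

```bash
python3 snap.py w4;python3 - <<'E'
from h import *
go(.453,-.066,.0085,.03)
E
```

```text
t 7.85 pos [ 0.4534 -0.0662  0.1024] yaw 0.0307 w 0.0293 | offset [-0.017 -0.006  3.129] roll 0.005
```

View pics/w4.png

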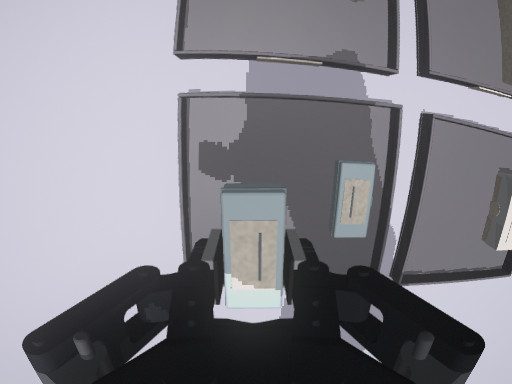

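Run:
```python
from h import *
import pickle
im,d,c=pickle.load(open('w4.pkl','rb'))
f=lambda pts,z:atz('wrist',np.array(pts)[:,0],np.array(pts)[:,1],z,c)
W=f([(222,190),(285,190),(283,308),(226,308)],.1175);print(W.round(4),W.mean(0))
W=f([(336,162),(374,163),(369,237),(334,236)],.023);print(W.round(4),W.mean(0))
W=f([(179,97),(401,104)],.022);print(W.round(4))
P=cloud('wrist',d,c);print(P[200:310:20,235].round(4))
```

```text
[[ 0.4868 -0.0511  0.1175]
 [ 0.4877 -0.0793  0.1175]
 [ 0.4227 -0.0829  0.1175]
 [ 0.4218 -0.0525  0.1175]] [ 0.45473817 -0.06644753  0.1175    ]
[[ 0.4868 -0.1296  0.023 ]
 [ 0.4877 -0.1621  0.023 ]
 [ 0.4234 -0.1671  0.023 ]
 [ 0.4245 -0.1347  0.023 ]] [ 0.4555802  -0.14837908  0.023     ]
[[ 0.5331 -0.0076  0.022 ]
 [ 0.5376 -0.1829  0.022 ]]
[[ 0.4821 -0.0569  0.1169]
 [ 0.4728 -0.0571  0.1177]
 [ 0.4633 -0.0573  0.1191]
 [ 0.4522 -0.0573  0.1184]
 [ 0.4405 -0.0573  0.1182]
 [ 0.4275 -0.0573  0.1176]]
```

>>> move_arm(
  series=[
    {"gripper": 0.2, "offset": [-0.05, -0.05, 0.7], "roll": 0},
    {"gripper": 0.2, "offset": [-0.05, -0.05, 1.6], "roll": 0},
    {"gripper": 0.2, "offset": [-0.05, -0.05, 2.4], "roll": 0},
    {"gripper": 0.2, "offset": [-0.05, -0.05, 2.8], "roll": 0},
    {"gripper": 0.2, "offset": [-0.05, -0.05, 3.0], "roll": 0},
    {"gripper": 0.2, "offset": [-0.05, -0.05, 3.08], "roll": 0},
    {"gripper": 0.2, "offset": [-0.05, -0.05, 3.11], "roll": 0},
    {"gripper": 0.2, "offset": [-0.05, -0.05, 3.11], "roll": 0},
  ],
)

```text
time: 8.85
eef_pos: [0.4516, -0.0651, 0.0088]
eef_rot: [0.0, 1.0, 0.015, 0.0]
contact_force: [-0.1, 0.4, -0.5]
width: 0.0295
```

Run:
```python
from h import *
go(.453,-.066,.0085,.03);print(sense()['contact_force'])
```

```text
t 8.85 pos [ 0.4516 -0.0651  0.0088] yaw 0.0299 w 0.0295 | offset [0.046 0.032 0.009] roll -0.001
[-0.05229836  0.43967234 -0.54448995]
```

>>> move_arm(
  series=[
    {"gripper": 0.2, "offset": [0.02, 0, 0.03], "roll": 0},
    {"gripper": 0.2, "offset": [0.02, 0, 0.05], "roll": 0},
    {"gripper": 0.2, "offset": [0.02, 0, 0.05], "roll": 0},
  ],
)

```text
time: 9.22
eef_pos: [0.4519, -0.0651, 0.0081]
eef_rot: [0.0, 1.0, 0.015, 0.0]
contact_force: [-4.9, 0.6, 20.0]
width: 0.0293
```

>>> move_arm(
  series=[
    {"gripper": 0.2, "offset": [0, 0, -0.02], "roll": 0},
    {"gripper": 0.38, "offset": [0, 0, -0.02], "roll": 0},
    {"gripper": 0.45, "offset": [0, 0, -0.02], "roll": 0},
    {"gripper": 0.5, "offset": [0, 0, -0.02], "roll": 0},
    {"gripper": 0.55, "offset": [0, 0, -0.1], "roll": 0},
    {"gripper": 0.55, "offset": [0, 0, -1], "roll": 0},
    {"gripper": 0.55, "offset": [0, 0, -2.5], "roll": 0},
    {"gripper": 0.55, "offset": [0, 0, -4.3], "roll": 0},
    {"gripper": 0.6, "offset": [0, -0.5, -6], "roll": 0},
    {"gripper": 0.7, "offset": [0, -0.5, -6.5], "roll": 0},
    {"gripper": 0.7, "offset": [0, -0.5, -6.5], "roll": 0},
  ],
)

```text
time: 10.6
eef_pos: [0.4517, -0.0504, 0.2023]
eef_rot: [0.0, 1.0, 0.015, 0.001]
contact_force: [-0.4, 0.8, -0.2]
width: 0.0599
```

```bash
python3 snap.py w5;python3 - <<'E'
from h import *
go(.5204,.2751,.2,1.07)
E
```

```text
t 10.65 pos [ 0.4509 -0.0504  0.2012] yaw 0.0296 w 0.0599 | offset [  2.637 -10.778   0.033] roll -7.451
```

View pics/w5.png

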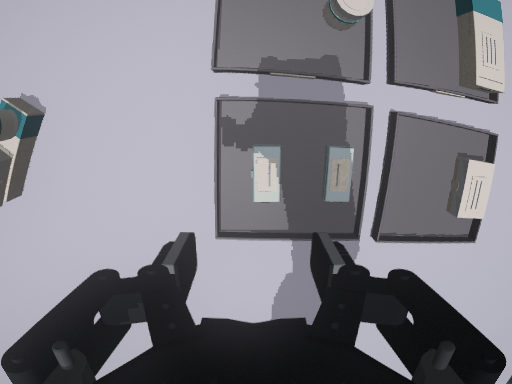

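Run:
```python
from trays import *
im,d,c=pickle.load(open('w5.pkl','rb'))
f=lambda pts,z:atz('wrist',np.array(pts)[:,0],np.array(pts)[:,1],z,c)
W=f([(253,147),(280,147),(280,202),(253.5,203)],.023);print(W.round(4)[:,:2].tolist(),W.mean(0))
W=f([(328,147),(354,148),(350,202),(325,201)],.023);print(W.mean(0))
fit('w5.pkl',dict(cover=(.454,-.097)))
```

```text
[[0.4824, -0.0495], [0.4834, -0.0789], [0.4208, -0.082], [0.4187, -0.0519]] [ 0.45134423 -0.06557057  0.023     ]
[ 0.45470614 -0.14915263  0.023     ]
cover tray [ 0.4589 -0.0948 -0.005 ] cost 1414.0 space [ 0.459  -0.0638] pack [ 0.4586 -0.1478]
```

Run:
```python
from h import *
go(.5204,.2751,.2,-.49)
```

```text
t 10.65 pos [ 0.4509 -0.0504  0.2012] yaw 0.0296 w 0.0599 | offset [  2.637 -10.778   0.033] roll 3.721
```

>>> move_arm(
  series=[
    {"gripper": 0.7, "offset": [0.3, -1.2, 0], "roll": 0.4},
    {"gripper": 0.7, "offset": [0.8, -3.2, 0], "roll": 1.2},
    {"gripper": 0.7, "offset": [1.3, -5.2, 0], "roll": 2},
    {"gripper": 0.7, "offset": [1.8, -7.2, 0], "roll": 2.8},
    {"gripper": 0.7, "offset": [2.3, -9.2, 0], "roll": 3.6},
    {"gripper": 0.7, "offset": [2.6, -10.5, 0.5], "roll": 3.72},
    {"gripper": 0.7, "offset": [2.64, -10.78, 1.2], "roll": 3.72},
    {"gripper": 0.7, "offset": [2.64, -10.78, 1.6], "roll": 3.72},
    {"gripper": 0.7, "offset": [2.64, -10.78, 1.6], "roll": 3.72},
    {"gripper": 0.7, "offset": [2.64, -10.78, 1.6], "roll": 3.72},
  ],
)

```text
time: 11.9
eef_pos: [0.5213, 0.2745, 0.1541]
eef_rot: [0.0, 0.97, -0.243, 0.0]
contact_force: [0.0, -0.6, 0.1]
width: 0.0599
```

```bash
python3 snap.py w6;python3 - <<'E'
from h import *
go(.5204,.2751,.055,-.49)
E
```

```text
t 11.95 pos [0.5215 0.2748 0.1545] yaw -0.4909 w 0.0597 | offset [-0.04   0.011  3.316] roll -0.006
```

View pics/w6.png

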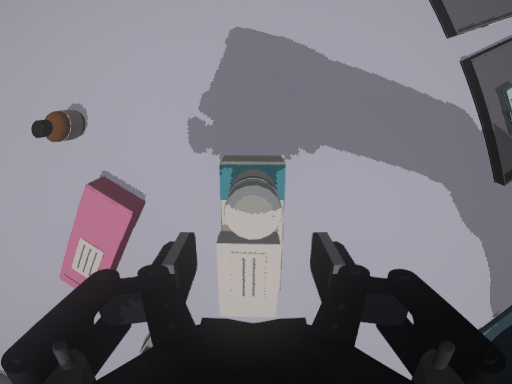

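Run:
```python
from h import *
import pickle
im,d,c=pickle.load(open('w6.pkl','rb'))
f=lambda pts,z:atz('wrist',np.array(pts,float)[:,0],np.array(pts,float)[:,1],z,c)
print(f([(253,211)],.1), f([(225,211),(281,211),(253,183),(253,239)],.1).round(4))
W=f([(219,233),(281,235),(274,316),(219,316)],.067);print(W.round(4)[:,:2].tolist(),W.mean(0))
print(f([(220,163),(286,163)],.038))
cv2.imwrite('pics/w6c.png',cv2.resize(im[140:330,190:320],None,fx=4,fy=3,interpolation=cv2.INTER_CUBIC))
```

```text
[[0.52151332 0.27451369 0.1       ]] [[0.5308 0.2919 0.1   ]
 [0.5122 0.2572 0.1   ]
 [0.5393 0.265  0.1   ]
 [0.5025 0.2847 0.1   ]]
[[0.5077, 0.3145], [0.4813, 0.2692], [0.4058, 0.3133], [0.4308, 0.3608]] [0.45639187 0.31444184 0.067     ]
[[0.55610395 0.28919946 0.038     ]
 [0.52845485 0.23757031 0.038     ]]
```

View pics/w6c.png

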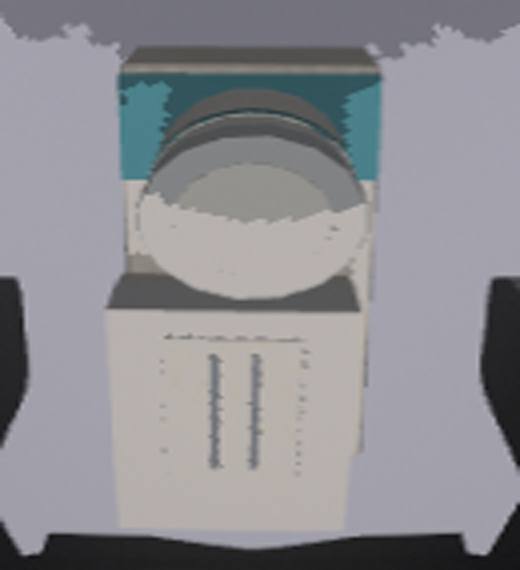

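Tub at (0.5215, 0.2745), the gripper is over it. Descend and grip.

>>> move_arm(
  force=30,
  series=[
    {"gripper": 0.7, "offset": [0, 0, 0.8], "roll": 0},
    {"gripper": 0.7, "offset": [0, 0, 2], "roll": 0},
    {"gripper": 0.7, "offset": [0, 0, 3], "roll": 0},
    {"gripper": 0.7, "offset": [0, 0, 3.31], "roll": 0},
    {"gripper": 0.55, "offset": [0, 0, 3.31], "roll": 0},
    {"gripper": 0.3, "offset": [0, 0, 3.31], "roll": 0},
    {"gripper": 0.3, "offset": [0, 0, 3.31], "roll": 0},
    {"gripper": 0.3, "offset": [0, 0, 3.31], "roll": 0},
    {"gripper": 0.3, "offset": [0, 0, 3.31], "roll": 0},
  ],
)

```text
time: 13.08
eef_pos: [0.5218, 0.2761, 0.0559]
eef_rot: [-0.001, 0.97, -0.242, 0.001]
contact_force: [-0.9, 0.8, 7.4]
width: 0.0396
```

Run:
```python
from h import *
go(.6493,-.0625,.12,-.03)
```

```text
t 13.07 pos [0.5218 0.2761 0.0559] yaw -0.4895 w 0.0396 | offset [ 9.06  7.96 -2.14] roll -3.291
```

>>> move_arm(
  series=[
    {"gripper": 0.3, "offset": [0, 0, -0.3], "roll": 0},
    {"gripper": 0.3, "offset": [0, 0, -1.2], "roll": 0},
    {"gripper": 0.3, "offset": [0, 0, -2.6], "roll": 0},
    {"gripper": 0.3, "offset": [0.4, 0.4, -3.8], "roll": 0},
    {"gripper": 0.3, "offset": [1.5, 1.3, -4], "roll": -0.6},
    {"gripper": 0.3, "offset": [2.7, 2.4, -4], "roll": -1.2},
    {"gripper": 0.3, "offset": [3.9, 3.4, -4], "roll": -1.8},
    {"gripper": 0.3, "offset": [5.1, 4.5, -4], "roll": -2.4},
    {"gripper": 0.3, "offset": [6.3, 5.5, -4], "roll": -2.9},
    {"gripper": 0.3, "offset": [7.5, 6.6, -3.6], "roll": -3.29},
    {"gripper": 0.3, "offset": [8.5, 7.5, -2.8], "roll": -3.29},
    {"gripper": 0.3, "offset": [9.05, 7.96, -2.1], "roll": -3.29},
    {"gripper": 0.3, "offset": [9.05, 7.96, -2], "roll": -3.29},
    {"gripper": 0.3, "offset": [9.05, 7.96, -2], "roll": -3.29},
  ],
)

```text
time: 14.82
eef_pos: [0.6481, -0.0608, 0.1152]
eef_rot: [-0.001, 1.0, -0.014, 0.0]
contact_force: [0.2, 0.8, -0.6]
width: 0.0392
```

```bash
python3 snap.py w7;python3 - <<'E'
from h import *
go(.648,-.0625,.021,-.03)
E
```

```text
t 14.88 pos [ 0.6485 -0.0605  0.1156] yaw -0.0277 w 0.0394 | offset [-0.017  0.071  3.155] roll 0.016
```

View pics/w7.png

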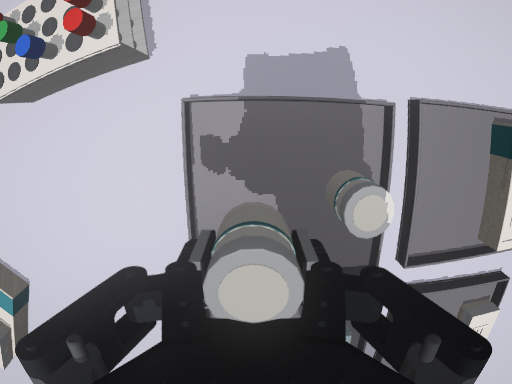

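Run:
```python
from h import *
import pickle
im,d,c=pickle.load(open('w7.pkl','rb'))
f=lambda pts,z:atz('wrist',np.array(pts,float)[:,0],np.array(pts,float)[:,1],z,c)
print(f([(363.5,208)],.065))
W=f([(183,99),(394,104)],.022);print(W.round(4)); e=W[0]-W[1];t=np.arctan2(-e[0],e[1]);m=W.mean(0)[:2];print(t)
n=np.array([np.cos(t),np.sin(t)]);ct=m-.082*n;print('tray',ct,'space',ct+.031*np.array([-n[1],n[0]]))
print(f([(203,280),(305,280),(254,232),(254,335)],.16).round(4))
```

```text
[[ 0.6489777  -0.14020826  0.065     ]]
[[ 0.7299 -0.0071  0.022 ]
 [ 0.7252 -0.1821  0.022 ]]
-0.02705932910629825
tray [ 0.64556767 -0.09237421] space [ 0.64640641 -0.06138556]
[[ 0.6541 -0.0414  0.16  ]
 [ 0.6529 -0.0813  0.16  ]
 [ 0.6742 -0.0619  0.16  ]
 [ 0.6246 -0.0606  0.16  ]]
```

>>> move_arm(
  series=[
    {"gripper": 0.3, "offset": [-0.03, 0.03, 0.7], "roll": 0},
    {"gripper": 0.3, "offset": [-0.03, 0.03, 1.6], "roll": 0},
    {"gripper": 0.3, "offset": [-0.03, 0.03, 2.4], "roll": 0},
    {"gripper": 0.3, "offset": [-0.03, 0.03, 2.85], "roll": 0},
    {"gripper": 0.3, "offset": [-0.03, 0.03, 3.05], "roll": 0},
    {"gripper": 0.3, "offset": [-0.03, 0.03, 3.12], "roll": 0},
    {"gripper": 0.3, "offset": [-0.03, 0.03, 3.14], "roll": 0},
    {"gripper": 0.3, "offset": [-0.03, 0.03, 3.14], "roll": 0},
  ],
)

```text
time: 15.88
eef_pos: [0.6478, -0.0637, 0.021]
eef_rot: [0.0, 1.0, -0.015, 0.001]
contact_force: [0.1, 0.4, -0.7]
width: 0.0394
```

>>> move_arm(
  series=[
    {"gripper": 0.3, "offset": [0, -0.05, 0], "roll": 0},
    {"gripper": 0.3, "offset": [0, -0.05, 0.02], "roll": 0},
    {"gripper": 0.3, "offset": [0, -0.05, 0.03], "roll": 0},
    {"gripper": 0.3, "offset": [0, -0.05, 0.03], "roll": 0},
  ],
)

```text
time: 16.38
eef_pos: [0.6478, -0.0623, 0.0209]
eef_rot: [0.0, 1.0, -0.015, 0.0]
contact_force: [-3.4, 0.3, 10.2]
width: 0.0393
```

>>> move_arm(
  series=[
    {"gripper": 0.3, "offset": [0, 0, -0.01], "roll": 0},
    {"gripper": 0.5, "offset": [0, 0, -0.01], "roll": 0},
    {"gripper": 0.56, "offset": [0, 0, -0.01], "roll": 0},
    {"gripper": 0.62, "offset": [0, 0, -0.01], "roll": 0},
    {"gripper": 0.65, "offset": [0, 0, -0.01], "roll": 0},
    {"gripper": 0.65, "offset": [0, 0, -0.5], "roll": 0},
    {"gripper": 0.65, "offset": [0, 0, -1.7], "roll": 0},
    {"gripper": 0.65, "offset": [0, 0, -3.3], "roll": 0},
    {"gripper": 0.65, "offset": [0, 0, -5], "roll": 0},
    {"gripper": 0.8, "offset": [0, 0, -6], "roll": 0},
    {"gripper": 0.82, "offset": [0, 0, -6], "roll": 0},
  ],
)

```text
time: 17.75
eef_pos: [0.6494, -0.0621, 0.2036]
eef_rot: [0.0, 1.0, -0.015, 0.003]
contact_force: [0.1, -0.3, -1.4]
width: 0.0699
```

```bash
python3 snap.py w8;python3 - <<'E'
from h import *
import pickle
go(.455,.3155,.17,-.505)
E
```

```text
t 17.8 pos [ 0.6481 -0.0621  0.2014] yaw -0.0301 w 0.0698 | offset [ -6.814 -12.389   1.024] roll 3.402
```

View pics/w8.png

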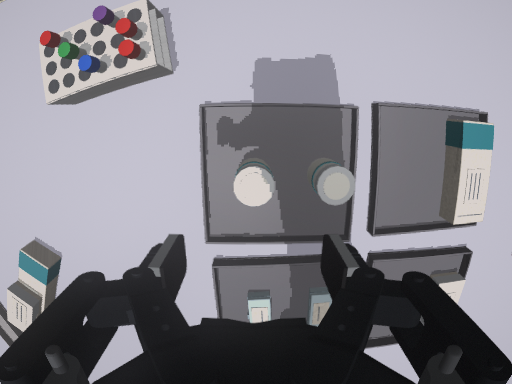

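Run:
```python
from h import *
import pickle
im,d,c=pickle.load(open('w8.pkl','rb'))
f=lambda pts,z:atz('wrist',np.array(pts,float)[:,0],np.array(pts,float)[:,1],z,c)
print(f([(254,187),(335.5,185)],.065))
W=f([(200,105),(356,106)],.022);print(W.round(4)); e=W[0]-W[1];t=np.arctan2(-e[0],e[1]);m=W.mean(0)[:2];print(t)
n=np.array([np.cos(t),np.sin(t)]);ct=m-.082*n;print('tray',ct,'space',ct+.031*np.array([-n[1],n[0]]))
```

```text
[[ 0.64619836 -0.06294489  0.065     ]
 [ 0.64592279 -0.14474441  0.065     ]]
[[ 0.7297 -0.0067  0.022 ]
 [ 0.7262 -0.1801  0.022 ]]
-0.02016184675888602
tray [ 0.64594384 -0.09177378] space [ 0.64656882 -0.06078008]
```

>>> move_arm(
  series=[
    {"gripper": 0.82, "offset": [-0.5, -0.9, 0], "roll": 0.3},
    {"gripper": 0.82, "offset": [-1.4, -2.6, 0], "roll": 0.9},
    {"gripper": 0.82, "offset": [-2.4, -4.3, 0], "roll": 1.5},
    {"gripper": 0.82, "offset": [-3.3, -6, 0], "roll": 2.1},
    {"gripper": 0.82, "offset": [-4.2, -7.7, 0], "roll": 2.7},
    {"gripper": 0.82, "offset": [-5.2, -9.4, 0], "roll": 3.2},
    {"gripper": 0.82, "offset": [-6.1, -11.1, 0.3], "roll": 3.4},
    {"gripper": 0.82, "offset": [-6.7, -12.2, 0.8], "roll": 3.4},
    {"gripper": 0.82, "offset": [-6.81, -12.39, 1.3], "roll": 3.4},
    {"gripper": 0.82, "offset": [-6.81, -12.39, 1.8], "roll": 3.4},
    {"gripper": 0.82, "offset": [-6.81, -12.39, 1.8], "roll": 3.4},
    {"gripper": 0.82, "offset": [-6.81, -12.39, 1.8], "roll": 3.4},
  ],
)

```text
time: 19.3
eef_pos: [0.4555, 0.3139, 0.1456]
eef_rot: [0.0, 0.968, -0.251, 0.0]
contact_force: [1.2, -0.2, 1.1]
width: 0.0702
```

```bash
python3 snap.py w9;python3 - <<'E'
from h import *
go(.455,.3155,.043,-.505)
E
```

```text
t 19.35 pos [0.4555 0.3143 0.1459] yaw -0.5075 w 0.0699 | offset [-0.036 -0.023  3.431] roll -0.018
```

View pics/w9.png

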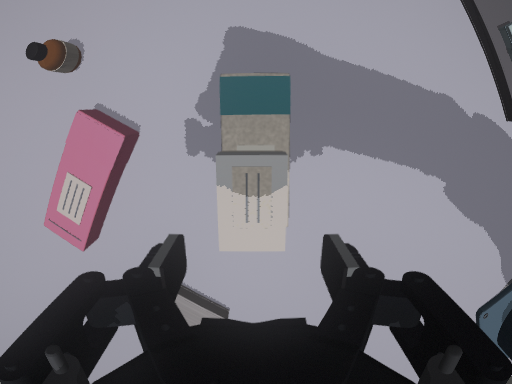

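Run:
```python
from h import *
import pickle
im,d,c=pickle.load(open('w9.pkl','rb'))
f=lambda pts,z:atz('wrist',np.array(pts,float)[:,0],np.array(pts,float)[:,1],z,c)
W=f([(217,157),(288,157),(287,250),(218,250)],.067);print(W.round(4)[:,:2].tolist(),W.mean(0))
for i in range(4):
    e=W[(i+1)%4]-W[i]; print(np.linalg.norm(e).round(4),np.arctan2(e[1],e[0]).round(3))
W=f([(220,75),(291,75),(290,145),(221,145)],.038);print(W.round(4)[:,:2].tolist())
for i in range(4):
    e=W[(i+1)%4]-W[i]; print(np.linalg.norm(e).round(4),np.arctan2(e[1],e[0]).round(3))
cv2.imwrite('pics/w9c.png',cv2.resize(im[60:270,190:320],None,fx=4,fy=2.8,interpolation=cv2.INTER_CUBIC))
```

```text
[[0.4992, 0.3209], [0.473, 0.2739], [0.4044, 0.3101], [0.4324, 0.3603]] [0.45224103 0.31629845 0.067     ]
0.0537 -2.08
0.0776 2.657
0.0575 1.062
0.0776 -0.533
[[0.5566, 0.2891], [0.5279, 0.2374], [0.4759, 0.2667], [0.5044, 0.3179]]
0.0591 -2.077
0.0597 2.629
0.0586 1.063
0.0596 -0.503
```

View pics/w9c.png

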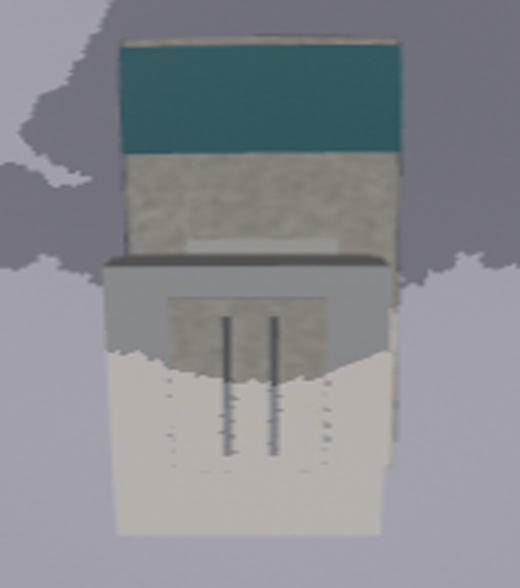

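>>> move_arm(
  force=45,
  series=[
    {"gripper": 0.82, "offset": [-0.08, -0.04, 0.8], "roll": 0},
    {"gripper": 0.82, "offset": [-0.08, -0.04, 2], "roll": 0},
    {"gripper": 0.82, "offset": [-0.08, -0.04, 3], "roll": 0},
    {"gripper": 0.82, "offset": [-0.08, -0.04, 3.38], "roll": 0},
    {"gripper": 0.7, "offset": [-0.08, -0.04, 3.4], "roll": 0},
    {"gripper": 0.5, "offset": [-0.08, -0.04, 3.4], "roll": 0},
    {"gripper": 0.5, "offset": [-0.08, -0.04, 3.4], "roll": 0},
    {"gripper": 0.5, "offset": [-0.08, -0.04, 3.4], "roll": 0},
    {"gripper": 0.5, "offset": [-0.08, -0.04, 3.4], "roll": 0},
  ],
)

```text
time: 20.48
eef_pos: [0.4535, 0.3181, 0.0445]
eef_rot: [-0.001, 0.968, -0.25, 0.001]
contact_force: [-1.0, -0.2, 6.0]
width: 0.0534
```

Run:
```python
from h import *
go(.4490,-.270,.1,-.042); print(.45**2)
```

```text
t 20.48 pos [0.4535 0.3181 0.0445] yaw -0.5049 w 0.0534 | offset [ 9.354 17.228 -1.868] roll -3.315
0.2025
```

>>> move_arm(
  series=[
    {"gripper": 0.5, "offset": [0, 0, -0.3], "roll": 0},
    {"gripper": 0.5, "offset": [0, 0, -1.2], "roll": 0},
    {"gripper": 0.5, "offset": [0, 0, -2.4], "roll": 0},
    {"gripper": 0.5, "offset": [0.3, 0.5, -3.6], "roll": 0},
    {"gripper": 0.5, "offset": [0.9, 1.7, -4], "roll": -0.3},
    {"gripper": 0.5, "offset": [1.8, 3.3, -4], "roll": -0.7},
    {"gripper": 0.5, "offset": [2.7, 4.9, -4], "roll": -1.1},
    {"gripper": 0.5, "offset": [3.6, 6.6, -4], "roll": -1.5},
    {"gripper": 0.5, "offset": [4.5, 8.2, -4], "roll": -1.9},
    {"gripper": 0.5, "offset": [5.4, 9.9, -4], "roll": -2.3},
    {"gripper": 0.5, "offset": [6.3, 11.5, -4], "roll": -2.7},
    {"gripper": 0.5, "offset": [7.2, 13.2, -4], "roll": -3.1},
    {"gripper": 0.5, "offset": [8.1, 14.9, -3.6], "roll": -3.31},
    {"gripper": 0.5, "offset": [8.9, 16.4, -2.8], "roll": -3.31},
    {"gripper": 0.5, "offset": [9.3, 17.1, -2.2], "roll": -3.31},
    {"gripper": 0.5, "offset": [9.35, 17.23, -1.9], "roll": -3.31},
    {"gripper": 0.5, "offset": [9.35, 17.23, -1.87], "roll": -3.31},
    {"gripper": 0.5, "offset": [9.35, 17.23, -1.87], "roll": -3.31},
  ],
)

```text
time: 22.72
eef_pos: [0.449, -0.2688, 0.1001]
eef_rot: [-0.0, 1.0, -0.02, 0.0]
contact_force: [-0.4, 0.2, -2.9]
width: 0.0531
```

```bash
python3 snap.py w10;python3 - <<'E'
from h import *
go(.4490,-.270,.0095,-.042)
E
```

```text
t 22.77 pos [ 0.4491 -0.2691  0.1003] yaw -0.0405 w 0.0528 | offset [-0.006  0.033  3.026] roll 0.011
```

View pics/w10.png

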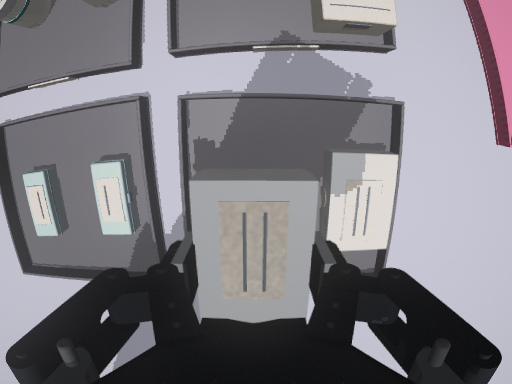

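Run:
```python
from h import *
import pickle
im,d,c=pickle.load(open('w10.pkl','rb'))
f=lambda pts,z:atz('wrist',np.array(pts,float)[:,0],np.array(pts,float)[:,1],z,c)
W=f([(190,180),(317,180),(311,318),(200,318)],.1235);print(W.round(4)[:,:2].tolist(),W.mean(0))
W=f([(328,151),(397,154),(386,250),(326,250)],.032);print(W.round(4)[:,:2].tolist(),W.mean(0))
W=f([(179,98),(403,102)],.022);print(W.round(4)); e=W[0]-W[1];t=np.arctan2(-e[0],e[1]);m=W.mean(0)[:2];print(t)
n=np.array([np.cos(t),np.sin(t)]);ct=m-.082*n;print('tray',ct,'space',ct+.031*np.array([-n[1],n[0]]))
P=cloud('wrist',d,c);print(P[190:310:30,210].round(4))
```

```text
[[0.4904, -0.244], [0.4883, -0.2973], [0.4155, -0.2974], [0.418, -0.2402]] [ 0.45306547 -0.26972974  0.1235    ]
[[0.4879, -0.3251], [0.4852, -0.382], [0.4035, -0.3802], [0.4083, -0.326]] [ 0.44622659 -0.35333458  0.032     ]
[[ 0.5316 -0.2167  0.022 ]
 [ 0.5262 -0.392   0.022 ]]
-0.03060611350920097
tray [ 0.44695501 -0.30181258] space [ 0.44790365 -0.2708271 ]
[[ 0.4857 -0.2522  0.1232]
 [ 0.4723 -0.2511  0.1234]
 [ 0.458  -0.2498  0.1238]
 [ 0.4414 -0.248   0.123 ]]
```

>>> move_arm(
  series=[
    {"gripper": 0.5, "offset": [-0.03, 0.02, 0.7], "roll": 0},
    {"gripper": 0.5, "offset": [-0.03, 0.02, 1.6], "roll": 0},
    {"gripper": 0.5, "offset": [-0.03, 0.02, 2.3], "roll": 0},
    {"gripper": 0.5, "offset": [-0.03, 0.02, 2.7], "roll": 0},
    {"gripper": 0.5, "offset": [-0.03, 0.02, 2.92], "roll": 0},
    {"gripper": 0.5, "offset": [-0.03, 0.02, 2.98], "roll": 0},
    {"gripper": 0.5, "offset": [-0.03, 0.02, 3.0], "roll": 0},
    {"gripper": 0.5, "offset": [-0.03, 0.02, 3.0], "roll": 0},
  ],
)

```text
time: 23.78
eef_pos: [0.4477, -0.2711, 0.01]
eef_rot: [0.0, 1.0, -0.021, 0.0]
contact_force: [0.4, 0.7, -2.1]
width: 0.0531
```

>>> move_arm(
  series=[
    {"gripper": 0.5, "offset": [0, 0, 0.015], "roll": 0},
    {"gripper": 0.5, "offset": [0, 0, 0.03], "roll": 0},
    {"gripper": 0.5, "offset": [0, 0, 0.03], "roll": 0},
  ],
)

```text
time: 24.15
eef_pos: [0.4477, -0.271, 0.0095]
eef_rot: [0.0, 1.0, -0.021, 0.0]
contact_force: [-1.6, 1.4, 7.6]
width: 0.0532
```

>>> move_arm(
  series=[
    {"gripper": 0.5, "offset": [0, 0, 0], "roll": 0},
    {"gripper": 0.66, "offset": [0, 0, 0], "roll": 0},
    {"gripper": 0.7, "offset": [0, 0, 0], "roll": 0},
    {"gripper": 0.73, "offset": [0, 0, 0], "roll": 0},
    {"gripper": 0.73, "offset": [0, 0, -0.1], "roll": 0},
    {"gripper": 0.73, "offset": [0, 0, -0.6], "roll": 0},
    {"gripper": 0.73, "offset": [0, 0, -1.8], "roll": 0},
    {"gripper": 0.73, "offset": [0, 0, -3.4], "roll": 0},
    {"gripper": 0.73, "offset": [0, 0, -5], "roll": 0},
    {"gripper": 0.8, "offset": [0, 0, -6], "roll": 0},
    {"gripper": 0.84, "offset": [0, 0, -6], "roll": 0},
  ],
)

```text
time: 25.52
eef_pos: [0.449, -0.2718, 0.1921]
eef_rot: [0.001, 1.0, -0.021, 0.003]
contact_force: [0.6, -1.1, -0.2]
width: 0.072
```

```bash
python3 snap.py w11;python3 - <<'E'
from h import *
go(.4835,.2963,.14,-.505)
E
```

```text
t 25.57 pos [ 0.448  -0.2712  0.1903] yaw -0.0426 w 0.0719 | offset [  0.372 -18.951   1.658] roll 3.311
```

View pics/w11.png

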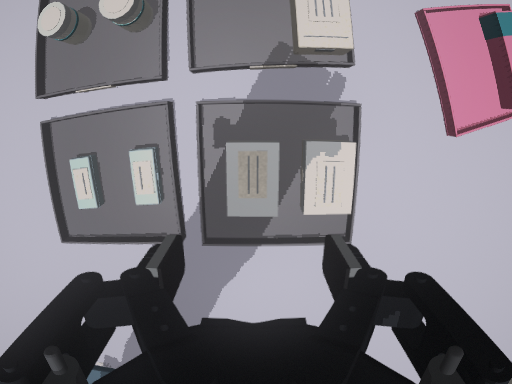

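>>> move_arm(
  series=[
    {"gripper": 0.84, "offset": [0, -0.9, 0], "roll": 0.2},
    {"gripper": 0.84, "offset": [0.1, -2.6, 0], "roll": 0.5},
    {"gripper": 0.84, "offset": [0.2, -4.4, 0], "roll": 0.8},
    {"gripper": 0.84, "offset": [0.3, -6.2, 0], "roll": 1.2},
    {"gripper": 0.84, "offset": [0.37, -8, 0], "roll": 1.6},
    {"gripper": 0.84, "offset": [0.37, -9.8, 0], "roll": 2},
    {"gripper": 0.84, "offset": [0.37, -11.6, 0], "roll": 2.4},
    {"gripper": 0.84, "offset": [0.37, -13.4, 0], "roll": 2.8},
    {"gripper": 0.84, "offset": [0.37, -15.2, 0], "roll": 3.2},
    {"gripper": 0.84, "offset": [0.37, -17, 0.6], "roll": 3.31},
    {"gripper": 0.84, "offset": [0.37, -18.4, 1.2], "roll": 3.31},
    {"gripper": 0.84, "offset": [0.37, -18.95, 1.66], "roll": 3.31},
    {"gripper": 0.84, "offset": [0.37, -18.95, 1.66], "roll": 3.31},
    {"gripper": 0.84, "offset": [0.37, -18.95, 1.66], "roll": 3.31},
  ],
)

```text
time: 27.32
eef_pos: [0.4832, 0.2943, 0.139]
eef_rot: [0.001, 0.968, -0.251, 0.0]
contact_force: [-0.4, -0.2, 0.4]
width: 0.0715
```

```bash
python3 snap.py w12;python3 - <<'E'
from h import *
go(.4835,.2963,.014,-.505)
E
```

```text
t 27.38 pos [0.4835 0.2944 0.1393] yaw -0.5075 w 0.0718 | offset [-0.033 -0.057  4.178] roll -0.018
```

View pics/w12.png

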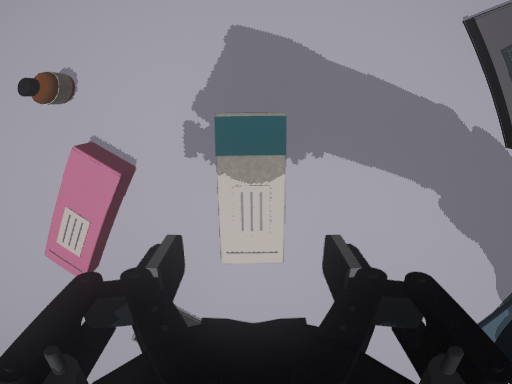

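Run:
```python
from h import *
import pickle
im,d,c=pickle.load(open('w12.pkl','rb'))
f=lambda pts,z:atz('wrist',np.array(pts,float)[:,0],np.array(pts,float)[:,1],z,c)
W=f([(215,116),(287,115),(283,263),(220,263)],.038);print(W.round(4)[:,:2].tolist(),W.mean(0))
for i in range(4):
    e=W[(i+1)%4]-W[i]; print(np.linalg.norm(e).round(4),np.arctan2(e[1],e[0]).round(3))
q=W.mean(0); go(q[0],q[1],.012,-.508)
```

```text
[[0.5556, 0.2895], [0.5277, 0.2377], [0.4105, 0.3026], [0.4392, 0.3541]] [0.48326693 0.29599143 0.038     ]
0.0588 -2.066
0.1339 2.636
0.0589 1.063
0.1332 -0.506
t 27.38 pos [0.4835 0.2944 0.1393] yaw -0.5075 w 0.0718 | offset [-0.035 -0.044  4.245] roll 0.004
```

>>> move_arm(
  force=55,
  series=[
    {"gripper": 0.84, "offset": [-0.03, -0.04, 0.8], "roll": 0},
    {"gripper": 0.84, "offset": [-0.03, -0.04, 2.2], "roll": 0},
    {"gripper": 0.84, "offset": [-0.03, -0.04, 3.5], "roll": 0},
    {"gripper": 0.84, "offset": [-0.03, -0.04, 4.1], "roll": 0},
    {"gripper": 0.75, "offset": [-0.03, -0.04, 4.22], "roll": 0},
    {"gripper": 0.55, "offset": [-0.03, -0.04, 4.22], "roll": 0},
    {"gripper": 0.55, "offset": [-0.03, -0.04, 4.22], "roll": 0},
    {"gripper": 0.55, "offset": [-0.03, -0.04, 4.22], "roll": 0},
    {"gripper": 0.55, "offset": [-0.03, -0.04, 4.22], "roll": 0},
  ],
)

```text
time: 28.5
eef_pos: [0.4829, 0.2984, 0.013]
eef_rot: [-0.0, 0.968, -0.25, 0.0]
contact_force: [0.1, -0.4, 4.5]
width: 0.0569
```

Run:
```python
from h import *
go(.6495,-.2675,.1,.002)
```

```text
t 28.5 pos [0.4829 0.2984 0.013 ] yaw -0.5047 w 0.0569 | offset [13.984 13.823 -2.907] roll -3.629
```

>>> move_arm(
  series=[
    {"gripper": 0.55, "offset": [0, 0, -0.3], "roll": 0},
    {"gripper": 0.55, "offset": [0, 0, -1.2], "roll": 0},
    {"gripper": 0.55, "offset": [0, 0, -2.6], "roll": 0},
    {"gripper": 0.55, "offset": [0.4, 0.4, -4], "roll": 0},
    {"gripper": 0.55, "offset": [1.4, 1.4, -5], "roll": -0.4},
    {"gripper": 0.55, "offset": [2.6, 2.6, -5], "roll": -0.8},
    {"gripper": 0.55, "offset": [3.8, 3.8, -5], "roll": -1.2},
    {"gripper": 0.55, "offset": [5, 5, -5], "roll": -1.6},
    {"gripper": 0.55, "offset": [6.2, 6.2, -5], "roll": -2},
    {"gripper": 0.55, "offset": [7.4, 7.4, -5], "roll": -2.4},
    {"gripper": 0.55, "offset": [8.6, 8.5, -5], "roll": -2.8},
    {"gripper": 0.55, "offset": [9.8, 9.7, -5], "roll": -3.2},
    {"gripper": 0.55, "offset": [11, 10.9, -5], "roll": -3.5},
    {"gripper": 0.55, "offset": [12.2, 12.1, -4.8], "roll": -3.63},
    {"gripper": 0.55, "offset": [13.2, 13.1, -4.2], "roll": -3.63},
    {"gripper": 0.55, "offset": [13.9, 13.7, -3.5], "roll": -3.63},
    {"gripper": 0.55, "offset": [14, 13.82, -3], "roll": -3.63},
    {"gripper": 0.55, "offset": [14, 13.82, -2.9], "roll": -3.63},
    {"gripper": 0.55, "offset": [14, 13.82, -2.9], "roll": -3.63},
  ],
)

```text
time: 30.88
eef_pos: [0.65, -0.2658, 0.0997]
eef_rot: [-0.001, 1.0, 0.002, 0.0]
contact_force: [0.2, 0.7, -1.5]
width: 0.0571
```

```bash
python3 snap.py w13;python3 - <<'E'
from h import *
go(.6495,-.2675,.016,.002)
E
```

```text
t 30.93 pos [ 0.6503 -0.2662  0.1002] yaw 0.004 w 0.0567 | offset [-0.029  0.046  2.806] roll 0.014
```

View pics/w13.png

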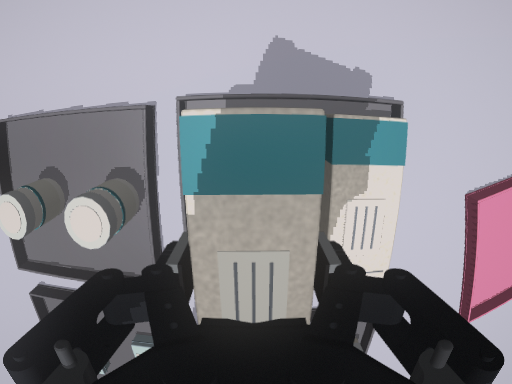

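Run:
```python
from h import *
import pickle
im,d,c=pickle.load(open('w13.pkl','rb'))
f=lambda pts,z:atz('wrist',np.array(pts,float)[:,0],np.array(pts,float)[:,1],z,c)
print(f([(181,115),(326,114),(322,194),(186,194)],.125).round(4)[:,:2].tolist())
print('pack',f([(334,117),(407,123),(403,165),(331,161)],.041).round(4)[:,:2].tolist())
W=f([(178,98),(402,102)],.022);print(W.round(4)); e=W[0]-W[1];t=np.arctan2(-e[0],e[1]);m=W.mean(0)[:2];print(t)
n=np.array([np.cos(t),np.sin(t)]);ct=m-.082*n;print('tray',ct,'space',ct+.031*np.array([-n[1],n[0]]))
cv2.imwrite('pics/w13c.png',cv2.resize(im[85:205,170:415],None,fx=3.2,fy=3.2,interpolation=cv2.INTER_CUBIC))
# w11 view slides + kit tray
im,d,c=pickle.load(open('w11.pkl','rb'))
W=f([(226,142),(280,143),(278,217),(228,216)],.032);print('slides',W.round(4)[:,:2].tolist(),W.mean(0))
W=f([(305,141),(356,142),(352,215),(304,213)],.032);print('pack',W.round(4)[:,:2].tolist(),W.mean(0))
```

```text
[[0.7175, -0.2368], [0.7181, -0.2948], [0.6849, -0.2947], [0.6847, -0.2376]]
pack [[0.7164, -0.3212], [0.716, -0.3791], [0.6842, -0.3784], [0.6855, -0.3204]]
[[ 0.7301 -0.2093  0.022 ]
 [ 0.7324 -0.3841  0.022 ]]
0.013144709982482471
tray [ 0.64927729 -0.29781237] space [ 0.64886981 -0.26681505]
slides [[0.4891, -0.2461], [0.4856, -0.3014], [0.4056, -0.2974], [0.4091, -0.2432]] [ 0.44733217 -0.27201517  0.032     ]
pack [[0.4869, -0.3274], [0.4851, -0.3833], [0.4032, -0.3817], [0.4087, -0.326]] [ 0.4460169 -0.3546075  0.032    ]
```

View pics/w13c.png

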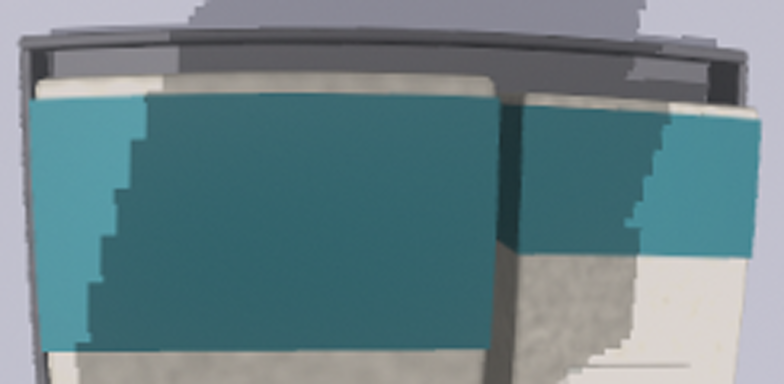

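>>> move_arm(
  series=[
    {"gripper": 0.55, "offset": [-0.05, 0, 0.7], "roll": 0},
    {"gripper": 0.55, "offset": [-0.05, 0, 1.5], "roll": 0},
    {"gripper": 0.55, "offset": [-0.05, 0, 2.2], "roll": 0},
    {"gripper": 0.55, "offset": [-0.05, 0, 2.55], "roll": 0},
    {"gripper": 0.55, "offset": [-0.05, 0, 2.7], "roll": 0},
    {"gripper": 0.55, "offset": [-0.05, 0, 2.76], "roll": 0},
    {"gripper": 0.55, "offset": [-0.05, 0, 2.76], "roll": 0},
  ],
)

```text
time: 31.8
eef_pos: [0.6486, -0.2681, 0.0171]
eef_rot: [0.0, 1.0, 0.001, 0.001]
contact_force: [0.4, -0.4, -1.3]
width: 0.0569
```

Run:
```python
from h import *
go(.6485,-.2663,.016,.006); print(sense()['contact_force'])
```

```text
t 31.8 pos [ 0.6486 -0.2681  0.0171] yaw 0.0021 w 0.0569 | offset [-0.004 -0.061  0.037] roll -0.028
[ 0.37832375 -0.38529831 -1.3391533 ]
```

>>> move_arm(
  series=[
    {"gripper": 0.55, "offset": [0, -0.06, 0], "roll": -0.03},
    {"gripper": 0.55, "offset": [0, -0.06, 0.02], "roll": -0.03},
    {"gripper": 0.55, "offset": [0, -0.06, 0.04], "roll": -0.03},
    {"gripper": 0.55, "offset": [0, -0.06, 0.04], "roll": -0.03},
  ],
)

```text
time: 32.3
eef_pos: [0.6484, -0.2659, 0.016]
eef_rot: [-0.0, 1.0, 0.003, 0.0]
contact_force: [-2.4, 1.1, 5.3]
width: 0.0569
```

>>> move_arm(
  series=[
    {"gripper": 0.55, "offset": [0, 0, 0], "roll": 0},
    {"gripper": 0.7, "offset": [0, 0, 0], "roll": 0},
    {"gripper": 0.74, "offset": [0, 0, 0], "roll": 0},
    {"gripper": 0.77, "offset": [0, 0, 0], "roll": 0},
    {"gripper": 0.77, "offset": [0, 0, -0.1], "roll": 0},
    {"gripper": 0.77, "offset": [0, 0, -0.6], "roll": 0},
    {"gripper": 0.77, "offset": [0, 0, -1.8], "roll": 0},
    {"gripper": 0.77, "offset": [0, 0, -3.4], "roll": 0},
    {"gripper": 0.77, "offset": [0, 0, -5], "roll": 0},
    {"gripper": 0.77, "offset": [-1, -0.5, -6.8], "roll": 0},
    {"gripper": 0.77, "offset": [-2.3, -1, -8.5], "roll": 0},
    {"gripper": 0.77, "offset": [-3.6, -1.5, -10], "roll": 0},
    {"gripper": 0.77, "offset": [-4.8, -2, -11.5], "roll": 0},
    {"gripper": 0.77, "offset": [-5.3, -2.2, -13], "roll": 0},
    {"gripper": 0.77, "offset": [-5.3, -2.2, -13.4], "roll": 0},
    {"gripper": 0.77, "offset": [-5.3, -2.2, -13.4], "roll": 0},
    {"gripper": 0.77, "offset": [-5.3, -2.2, -13.4], "roll": 0},
  ],
)

```text
time: 34.42
eef_pos: [0.4884, -0.201, 0.4157]
eef_rot: [-0.0, 1.0, 0.003, -0.001]
contact_force: [0.3, 0.5, 0.6]
width: 0.0656
```

```bash
python3 snap.py w14
python3 - <<'E'
from h import *
im=cv2.imread('pics/w14.png'); cv2.imwrite('pics/w14c.png',cv2.resize(im[10:225,135:365],None,fx=3.4,fy=2.7,interpolation=cv2.INTER_CUBIC))
im,d=grab_frame('scene'); cv2.imwrite('pics/s2.png',im)
E
```

```text
(no output)
```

View pics/w14c.png

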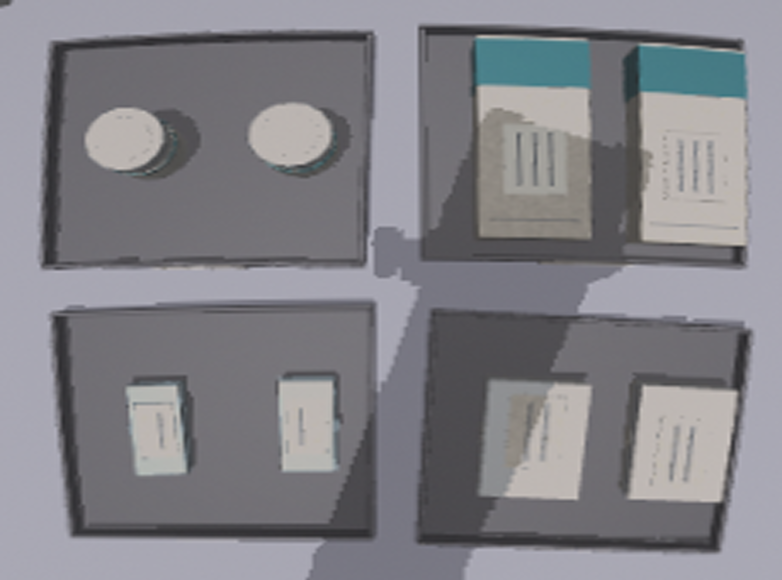

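View pics/s2.png

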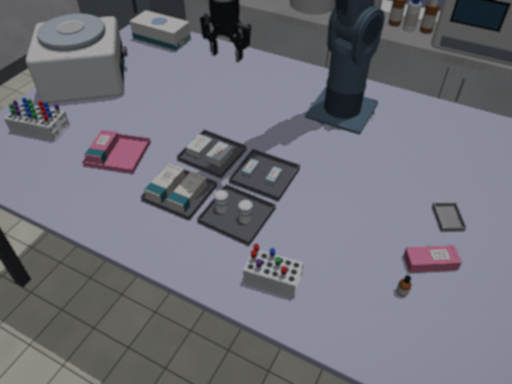

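Run:
```python
from h import *
import pickle
im,d,c=pickle.load(open('w14.pkl','rb'))
def f(n,pts,z):
    p=np.array(pts,float)/[3.4,2.7]+[135,10]-.4; W=atz('wrist',p[:,0],p[:,1],z,c)
    e=(W[0]+W[1]-W[2]-W[3])[:2] if len(W)==4 else [1,0]; print(n,W.mean(0).round(4),'yaw',np.arctan2(e[1],e[0]).round(3)); return W.mean(0),np.arctan2(e[1],e[0])
for k,z,a,b in [('kit',.041,[(474,38),(590,40),(590,239),(477,237)],[(638,46),(748,53),(745,246),(641,243)]),
 ('cover',.023,[(128,387),(180,384),(187,472),(135,475)],[(279,380),(333,378),(338,470),(284,471)]),
 ('slides',.032,[(488,380),(592,383),(579,499),(481,496)],[(638,386),(738,391),(722,501),(628,498)]),
 ('tub',.065,[(125,139)],[(290,134)])]:
    A,ya=f(k,a,z);B,yb=f(k+' pack',b,z); dd=(A-B)[:2]; n=np.array([np.cos(yb),np.sin(yb)]); print('   along',(dd@n).round(4),'across',(dd@[-n[1],n[0]]).round(4),'dyaw',round(ya-yb,3))
```

```text
kit [ 0.6496 -0.2659  0.041 ] yaw 0.009
kit pack [ 0.6494 -0.3508  0.041 ] yaw 0.0
   along 0.0002 across 0.0849 dyaw 0.008
cover [ 0.4528 -0.0656  0.023 ] yaw 0.016
cover pack [ 0.4557 -0.1497  0.023 ] yaw 0.029
   along -0.0006 across 0.0842 dyaw -0.012
slides [ 0.4479 -0.2718  0.032 ] yaw -0.032
slides pack [ 0.4461 -0.3536  0.032 ] yaw -0.026
   along -0.0002 across 0.0819 dyaw -0.007
tub [ 0.6467 -0.0631  0.065 ] yaw 0.0
tub pack [ 0.6456 -0.1454  0.065 ] yaw 0.0
   along 0.0011 across 0.0823 dyaw 0.0
```

All within about 2 mm of target; hand in.

```bash
python3 -c "
from h import *
print(job_done(), sense()['time'])"
```

```text
the job is handed in; nothing more can be done
the job is handed in; nothing more can be done
```

The delivery is put away. I took the stack apart from the top (cover-glass box, strip canister, slide box, test-kit carton) and lowered each pack until it touched the tray floor before releasing it. It took about 35 s of the 115 s allowed, and `job_done` accepted the job without giving a verdict.

**Last check:** a wrist-camera view of all four trays, then a scene view.
- **Position:** the packs sit 82–85 mm across from the fixed pack of their kind, against 84 mm asked. Along the tray they are within about 1 mm.
- **Orientation:** the three boxes are parallel to their neighbours within about 0.012 rad. All packs are right side up, and the kit's teal end matches its neighbour's.
- **Other objects:** the tube rack, oil bottle and pink look-alikes look undisturbed in the scene view.

**What disagreed:**
- The description has the slide box lying crosswise, but in the images its long side ran along the carton. I gripped it as measured.
- The first tray fit (from the wrist picture before any pack was moved) was 2–3 mm off for some trays. I corrected it with close views before each release. One later refit of the cover-glass tray failed, so I ignored it.
- Setting down the cover-glass box briefly pressed with 20 N. The other three touched down at 5–10 N.

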